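# Snap the open pipe clip shut with the clip pliers

## Task

One of the three white nylon snap clips on the bench drain line is still open. Take the clip pliers out of their stand, bring the jaws down over the clip's two upright ears, and squeeze the handles gently, just until the catch clicks and the clip stays shut: the nylon cracks if it is squeezed much harder than the click needs, and the gripper itself must not touch the clip. Then lift the pliers off and stand them back upright in their pocket, without disturbing the other things on the bench.

Things in the scene. Friction and masses are not known exactly. Their poses are not given: they have to be found in the camera images.
- pliers: clip pliers, 110 mm tall, standing jaws down, handles up in the stand. Origin: pivot, 38 mm above the jaw tips, 48 mm above the bench at the start. x: pivot pin axis (pliers 14 to 17 mm thick along x); y: the way jaws and handles open; z: up towards the handles. This is the first half (handle +y, jaw -y); it tilts about x by half the closing angle, so z is upright when the pliers stand open
- pliers_b: second half of the pliers (handle -y, jaw +y), same origin at the pivot, turning about x. A spring between the halves pushes the handles apart with 3 N at each handle when open, about 5 N when the clip is shut
- handle_a (a point): outer face of the finger swell on the +y handle, 44 mm above the pivot when open; grip both swells between the fingers from above, fingers along y. 61 mm over the two swells at rest, about 41 mm at the click; sleeves 16 mm wide (x), 66 mm over their upper ends, which are 72 mm above the pivot
- handle_b (a point): outer face of the finger swell on the -y handle, as handle_a
- jaw_a (a point): inner bottom corner of the -y jaw (jaws 5 mm thick, 14 mm wide along x, straight for 22 mm above the tip). At rest the tips stand 38 mm apart inside, 48 mm outside. Closing the handles by 10 mm over the swells closes the tips by about 8 mm
- jaw_b (a point): inner bottom corner of the +y jaw, as jaw_a. Where closing the gripper carries the pliers downwards, let them ride up again, or the jaws drag the ears down and add to the load on the nylon
- stand: white plastic tool block, 110 x 84 x 42 mm, fixed for the run; origin under its centre, x and y as the standing pliers' x and y, z up
- pocket (a point): centre of the floor of the pliers pocket in the block: 24 mm (x) by 56 mm (y), 32 mm deep, floor 10 mm above the bench, mouth chamfered. The jaw tips stand on this floor, jaws open
- clip: the open snap clip round the drain pipe; origin on the pipe axis, 46 mm above the bench; x along the pipe, z up. Ring 36 mm across, 14 mm wide; two flat ears stand up from it, 4 mm thick, tops 38 mm above the pipe axis. It may turn a little round the pipe (light friction), so it centres itself between the jaws. Two like clips on the same pipe, about 115 mm apart, are already shut
- ear_fixed (a point): top outer edge, middle of the +y ear of the open clip (outer face; 9 mm from the middle plane when shut). Jaw tips reaching about 14 mm below the ear tops hold well; the ear face is 20 mm tall
- ear_swing (a point): top outer edge, middle of the -y ear, which swings on a flexure under the pipe. Open, the two outer faces are about 28 mm apart at the top, shut 18 mm. Between the ears a sprung nose rides over a bead: resistance rises to about 10 N at the ears, then drops as it snaps. More than 18 N from one jaw cracks the nylon
- clip_arm (a joint): swing of the ear in rad: 0 to 0.03 open at the start, springs back open unless past about 0.12, 0.18 when snapped home
- screwdriver: a grey-handled screwdriver, 180 mm long, lying on the bench; bystander
- wrench: a steel wrench, 160 mm long, lying beyond the drain line; bystander
- reagent: an amber glass bottle, 54 mm across and 85 mm high; bystander
- beaker: a glass beaker, 68 mm across and 85 mm high; bystander
- union_nut: a loose white plastic ring nut, 38 mm across and 20 mm high; bystander
- vial: a small clear glass vial with black cap, 23 mm across and 48 mm high; bystander
- marker: a black pen, 12 mm thick and about 130 mm long, lying on the bench; bystander
Mind the look-alikes: they are no part of the job. What is shaped like the pliers but blue, purple or red is not meant.

How it is judged:
On the way, in this order (a step that is already met when the one before it is completed fails the run):
1. the pliers are lifted clear of their stand (height (world z) of pliers above 0.12 m), for 0.2 s.
2. the clip has snapped shut with the pliers over it (value of joint clip_arm above 0.165 rad and horizontal distance between pliers and clip below 0.03 m and height (world z) of pliers below 0.14 m), for 0.1 s.
At the end, for the whole second after the job is handed in: the clip stays snapped shut (clip_arm above 0.165 rad) and the pliers stand at rest in their pocket: pivot within 12 mm of the pocket's middle seen from above, 42 to 56 mm above the bench, upright within 0.25 rad (value of joint clip_arm above 0.165 rad and horizontal distance between pliers and pocket below 0.012 m and height (world z) of pliers between 0.042 and 0.056 m and angle between pliers's own z axis and vertical below 0.25 rad and linear speed of pliers below 0.02 m/s); the robot touches nothing.
It fails at once if a jaw presses on the clip with more than 18 N and cracks the nylon (contact force between pliers_b and clip above 18 N).
It fails at once if the gripper or arm touches the clip (contact force between any of the fingers, the arm and clip above 1 N).
It fails at once if a bystander is moved by more than 20 mm (distance of any of screwdriver, wrench, reagent, beaker, union_nut, vial, marker from where it was at the start of the episode above 0.02 m).
It also fails if it takes over 56 s, if anything falls off the work surface, if the arm or the gripper's body presses on something with over 40 N, if the wrist force passes 120 N, or if a joint passes its speed limit or range.

## Robot

A 7-joint arm with a two-finger parallel gripper is mounted at the origin on the work surface. World frame = base frame: x ahead of the robot, y to its left, z up, the work surface at z = 0. Lengths are in m, angles in rad, forces in N, time in s.
With the tool pointing down it reaches from about 0.425 to 0.925 m from the base axis. Payload 6.8 kg.
Tool frame: the origin (TCP) lies on the mounting face of the last link; the fingertips stand 173 mm ahead of it and the grasp point (between the pads) lies 155 mm ahead of it; y points along the fingers, x is the direction in which the jaws open and shut, and the axes are right-handed (so a half turn about y gives the same grasp; the last joint's range is limited). The gripper opens to 85 mm and grips with 20 to 120 N. Pads are 22 mm wide; open, the fingers measure 114 mm over their backs; the gripper's body (76 mm by 85 mm) begins 54 mm behind the grasp point. The pads swing forward as they close: fully open they stand 13 mm farther back than shut.
Start: joints at [-0.108, 0.477, 0.022, 1.555, -0.011, 1.109, -0.083], TCP at [0.675, 0, 0.405] pointing down, gripper open.
Joint ranges: [-2.96, 2.96], [-0.34, 2.1], [-1.41, 1.46], [0.24, 2.44], [-1.37, 4.51], [0.17, 1.92], [-2.96, 2.96]. Speed limits (rad/s): [2.39, 2.39, 3.14, 3.14, 3.14, 3.14, 3.14].

## Interface

Orientations are given as a rotation vector (axis times angle).
In Python, from bench import r gives the robot as it stands.
- The arm moves only by the tool step_arm, never from a script. Its arguments are lists of equal length, an entry for each row: "xyz": the shift along the tool's x, y, z scaled (see below), a list of three; "rotation": the turn, a rotation vector about the tool's x, y, z scaled (see below), a list of three. A call has 1 to 20 rows; each row is the pose to reach, as a shift and turn from the pose measured when the call began, along the tool's axes at that moment; what a row does not reach only later rows make up. The controller multiplies each number of a shift by 30 cm and each number of a turn by 90 degrees. A row lasts 1/8 s, in which the tool goes at most 62.5 mm and 10.7 degrees, less where a joint would pass 70% of its speed; a pose out of reach is approached as far as the arm can. A call with a number of a shift or a turn outside -1 to 1 is refused whole. A call with a gripper value outside its range is refused whole. "grip" is the closure, from 0 (fully open) to 1 (shut), set as the call begins (left out, the last holds). The fingers move at their own pace and stop on an object; "force" is the grip in N (left out, the last holds). Time passes only in rows, so rows that repeat a pose let the fingers close. It gives the time, the measured TCP pose, the force and the opening at its end, in the units of the state.
- r.get_obs(): the state, without advancing time (a new reading comes with each control period).
- r.grab_frame(name): name is "scene" or "side" or "wrist"; returns a dict with "pixels" (384x512x3 uint8, red, green, blue), "fx", "fy", "cx", "cy" (pixels), "position" and "attitude" of the camera in the world; the wrist camera has in their place "mount" (4x4, takes a point from camera to tool coordinates, whose origin is the TCP and whose axes are the tool frame's). Camera axes: x right, y down, z forward; pixel columns grow to the right and rows downward; lengths in m; the calibration is good to about 2 mm. The wrist camera is an equidistant fisheye: a pixel r from the principal point sees the ray r / f radians off the axis. A picture is of the moment at which its call begins: read the wrist's pose just before it. There is no depth.
- r.hand_in(): hands the job in, once; it reports no verdict.
The state is a dict: "clock": time; "joints": joint angles; "qvel": joint speeds; "tau": joint torques, N m; "tcp_pos": TCP position; "orientation": TCP orientation; "contact_force": force on the tool from outside, world axes, zero at the start; "moment": the same for the moment, N m; "grip_width": finger opening in m.
Only numpy, scipy, OpenCV 4.12 (cv2) and the standard library are available. Lean on these libraries where they do the work, as an engineer would, in place of code of your own. Each camera call takes 0.05 s, during which the arm holds its last target.

## Working session

There is one attempt and no reset: what is moved stays moved. The work goes in short steps, Python scripts to look and compute and a tool call to move; the robot and the scene stay as the last step left them, time stands still between calls to the robot, and variables do not carry over. Pictures are saved under pics/ and viewed, and the job is handed in when it is done.

Besides the shell and the picture viewer there is one more tool, called after "Call:" by a JSON object that holds its "method" and its "body". step_arm: Moves the arm, as the interface text tells. Its arguments: {"type":"object","properties":{"xyz":{"type":"array"},"rotation":{"type":"array"},"grip":{"type":"number"},"force":{"type":"number"}},"required":["xyz","rotation"]}

```bash
ls; mkdir -p pics
python3 - <<'E'
from bench import r
import cv2
o=r.get_obs()
for k,v in o.items(): print(k,v)
for n in ["scene","side","wrist"]:
    f=r.grab_frame(n)
    cv2.imwrite(f"pics/{n}0.png",f["pixels"][:,:,::-1])
    print(n,{k:v for k,v in f.items() if k!="pixels"})
E
```

```text
pics
clock 0.0
joints [-0.10813153  0.47778455  0.02237248  1.55644407 -0.01148223  1.10928355
 -0.08311993]
qvel [ 2.65078425e-04 -1.16370837e-03  2.14301015e-03  4.58460224e-04
 -1.20770867e-03 -8.88949769e-05  1.70154664e-04]
tau [-5.45967814e-04 -5.96443820e+01  1.60769675e+00 -2.81194621e+01
  1.24063640e-02  9.39900521e-03  2.20753498e-05]
tcp_pos [6.74727914e-01 9.95750224e-06 4.03739614e-01]
orientation [-1.57095926e+00  1.39126830e-03  1.41029320e-03]
contact_force [ 0.40935275 -0.67326607 -0.11435403]
moment [-0.01831508 -0.00081272 -0.00434519]
grip_width 0.08494873585459574
scene {'fx': 378.70925860077176, 'fy': 378.70925860077176, 'cx': 255.70858219547196, 'cy': 190.9210706966937, 'position': array([ 1.25881572, -0.24530008,  0.59147311]), 'attitude': array([-1.79319854, -1.40724865,  0.71617998])}
side {'fx': 461.42819368245654, 'fy': 461.42819368245654, 'cx': 256.694964012906, 'cy': 191.6082489700151, 'position': array([0.47638296, 0.70862024, 0.91834901]), 'attitude': array([-0.07023816,  2.88154333, -1.15312356])}
wrist {'fx': 297.3186396354542, 'fy': 297.3186396354542, 'cx': 259.3259308941257, 'cy': 190.6802002318375, 'mount': array([[ 9.99999165e-01, -1.28894662e-03, -9.68215979e-05,
         8.17809525e-04],
       [-2.85734873e-04, -2.93489597e-01,  9.55962225e-01,
         3.22402391e-02],
       [-1.26060041e-03, -9.55961398e-01, -2.93489720e-01,
         7.51357530e-02],
       [ 0.00000000e+00,  0.00000000e+00,  0.00000000e+00,
         1.00000000e+00]])}
```

View pics/scene0.png

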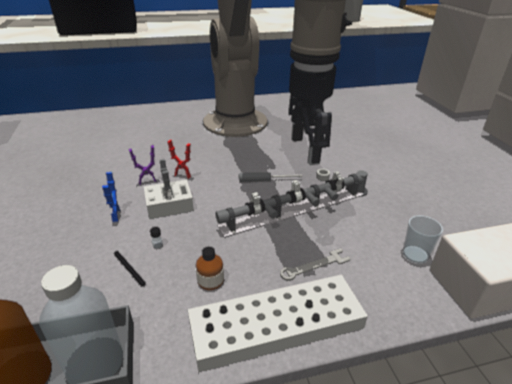

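View pics/side0.png

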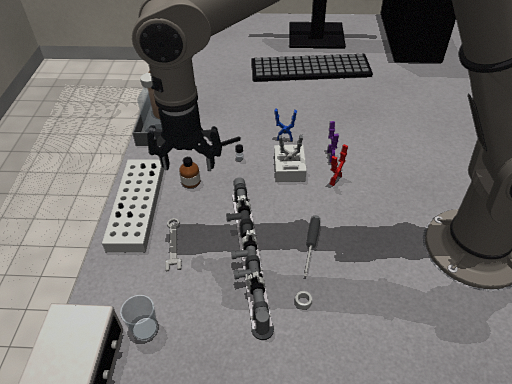

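View pics/wrist0.png

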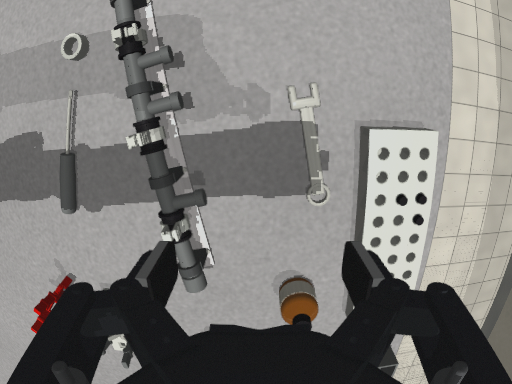

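```bash
cat > h.py <<'E'
import numpy as np, cv2
from scipy.spatial.transform import Rotation as R
from bench import r
def ray(f,u,v,obs=None):
    x=(u-f["cx"])/f["fx"]; y=(v-f["cy"])/f["fy"]
    if "mount" in f:
        th=np.hypot(x,y); d=np.array([x/th*np.sin(th),y/th*np.sin(th),np.cos(th)]) if th>0 else np.array([0,0,1.])
        T=f["mount"]; Rt=R.from_rotvec(obs["orientation"]).as_matrix()
        return obs["tcp_pos"]+Rt@T[:3,3], Rt@T[:3,:3]@d
    d=np.array([x,y,1.]); return np.array(f["position"]), R.from_rotvec(f["attitude"]).as_matrix()@(d/np.linalg.norm(d))
def atz(f,u,v,z,obs=None):
    o,d=ray(f,u,v,obs); return o+d*(z-o[2])/d[2]
def proj(f,P,obs=None):
    P=np.atleast_2d(P).astype(float)
    if "mount" in f:
        T=f["mount"]; Rt=R.from_rotvec(obs["orientation"]).as_matrix()
        c=((P-obs["tcp_pos"])@Rt-T[:3,3])@T[:3,:3]
        rr=np.hypot(c[:,0],c[:,1]); th=np.arctan2(rr,c[:,2]); k=th/np.maximum(rr,1e-9)
        return np.c_[f["cx"]+f["fx"]*k*c[:,0], f["cy"]+f["fy"]*k*c[:,1]]
    c=(P-f["position"])@R.from_rotvec(f["attitude"]).as_matrix()
    return np.c_[f["cx"]+f["fx"]*c[:,0]/c[:,2], f["cy"]+f["fy"]*c[:,1]/c[:,2]]
def tri(rays):
    A=np.zeros((3,3));b=np.zeros(3)
    for o,d in rays:
        M=np.eye(3)-np.outer(d,d); A+=M;b+=M@o
    p=np.linalg.solve(A,b); return p,[np.linalg.norm((np.eye(3)-np.outer(d,d))@(p-o)) for o,d in rays]
def crop(f,u0,v0,w,h,name,s=None,pts=None):
    s=s or min(800/w,600/h)
    im=np.ascontiguousarray(f["pixels"][v0:v0+h,u0:u0+w,::-1])
    im=cv2.resize(im,None,fx=s,fy=s,interpolation=cv2.INTER_CUBIC)
    if pts is not None:
        for p in pts: cv2.circle(im,(int((p[0]-u0+.5)*s),int((p[1]-v0+.5)*s)),2,(0,0,255),-1)
    for k in range(0,w,20): cv2.putText(im,str(u0+k),(int(k*s),10),0,.35,(0,255,255),1)
    for k in range(0,h,20): cv2.putText(im,str(v0+k),(0,int(k*s)+4),0,.35,(0,255,255),1)
    cv2.imwrite("pics/"+name,im)
import pickle
E
python3 - <<'E'
from h import *
fr={n:r.grab_frame(n) for n in ["scene","side"]}
pickle.dump(fr,open("fr0.pkl","wb"))
crop(fr["scene"],130,130,90,90,"s1.png")
crop(fr["scene"],210,155,170,80,"s2.png")
crop(fr["side"],260,110,80,80,"d1.png")
crop(fr["side"],210,165,90,180,"d2.png")
E
```

```text
(no output)
```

View pics/s1.png

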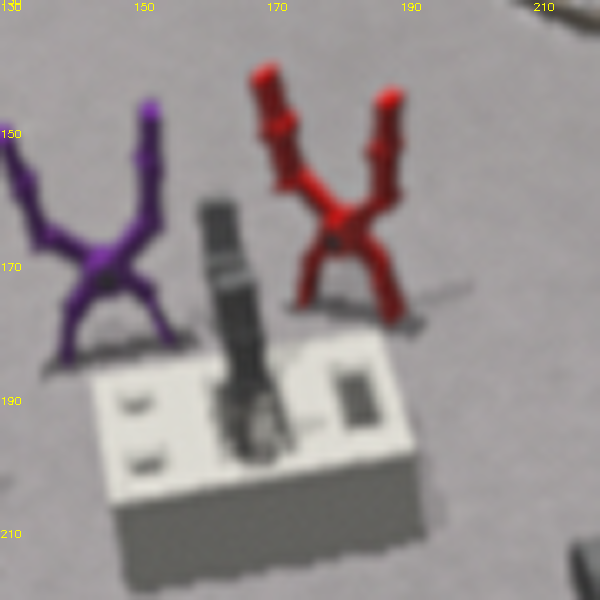

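View pics/s2.png

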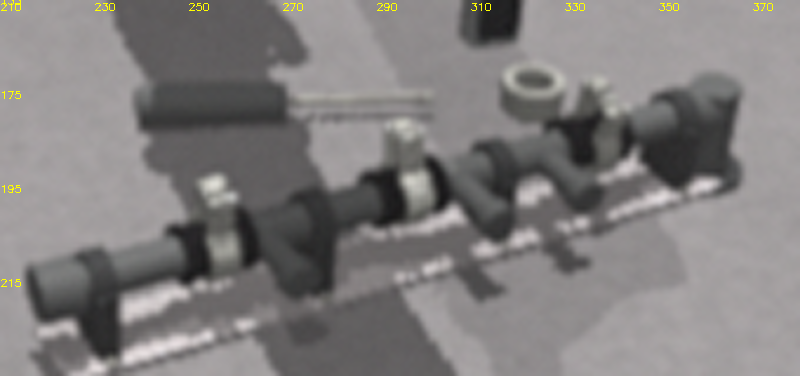

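View pics/d1.png

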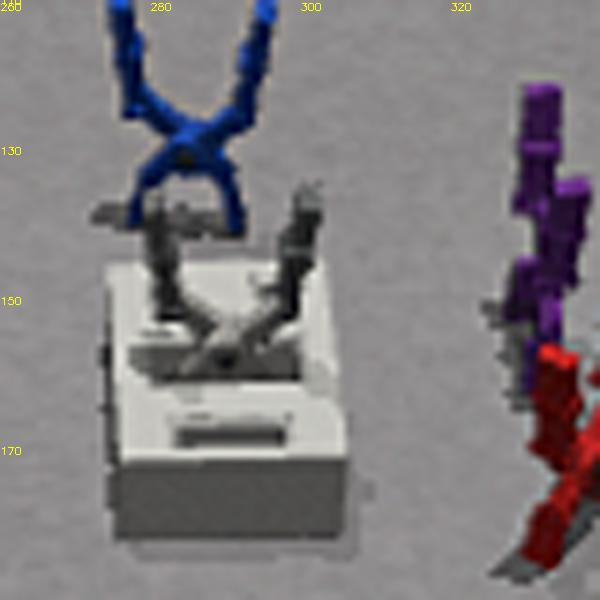

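View pics/d2.png

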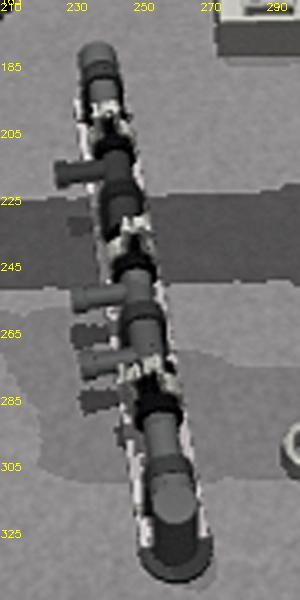

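Run:
```python
from h import *
fr=pickle.load(open("fr0.pkl","rb")); S,D=fr["scene"],fr["side"]
print("side top corners")
for p in [(273,145),(302,145),(275.5,171),(305.5,170.5)]: print(p,atz(D,*p,.042))
print("bot"); 
for p in [(275,181.5),(304.5,181.5)]: print(p,atz(D,*p,0))
print("scene top")
for p in [(143.2,187),(186,179.5),(191,197.5),(146,205.5)]: print(p,atz(S,*p,.042))
for p in [(150,218.5),(193.5,210.5)]: print(p,atz(S,*p,.0))
print("handles side z=.12")
for p in [(279.7,135.5),(299.7,135)]: print(p,atz(D,*p,.12))
print("scene handle",atz(S,161,160.5,.12))
print("clips scene top z=.084, side")
for p in [(252,194),(293,182),(333,174)]: print(atz(S,*p,.084))
for p in [(242,200),(247,238),(252,275)]: print(atz(D,*p,.08))
```

```text
side top corners
(273, 145) [ 0.50155477 -0.31379     0.042     ]
(302, 145) [ 0.41763287 -0.3167479   0.042     ]
(275.5, 171) [ 0.49129454 -0.20519209  0.042     ]
(305.5, 170.5) [ 0.40933963 -0.2102373   0.042     ]
bot
(275, 181.5) [ 0.49223313 -0.20641371  0.        ]
(304.5, 181.5) [ 0.40967824 -0.20957205  0.        ]
scene top
(143.2, 187) [ 0.42030945 -0.32174275  0.042     ]
(186, 179.5) [ 0.40988309 -0.21264391  0.042     ]
(191, 197.5) [ 0.49321885 -0.20862575  0.042     ]
(146, 205.5) [ 0.50138503 -0.31600748  0.042     ]
(150, 218.5) [ 0.49942166 -0.31271932  0.        ]
(193.5, 210.5) [ 0.49187205 -0.20575522  0.        ]
handles side z=.12
(279.7, 135.5) [ 0.48246861 -0.26264982  0.12      ]
(299.7, 135) [ 0.42856962 -0.26661516  0.12      ]
scene handle [ 0.43255664 -0.26798952  0.12      ]
clips scene top z=.084, side
[ 0.56978736 -0.07351593  0.084     ]
[0.54374485 0.03487333 0.084     ]
[0.53204587 0.14431539 0.084     ]
[ 0.5704254  -0.05911379  0.08      ]
[0.54975748 0.05848912 0.08      ]
[0.53202256 0.15778726 0.08      ]
```

Run:
```python
from h import *
o=r.get_obs(); W=r.grab_frame("wrist")
pickle.dump((o,W),open("w0.pkl","wb"))
a=[]
crop(W,100,10,60,45,"c1.png");crop(W,120,115,60,45,"c2.png");crop(W,145,205,60,45,"c3.png")
for p in [(127,32),(146,138),(175,230)]: print(atz(W,*p,.075,o))
ims=[cv2.resize(cv2.imread(f"pics/c{i}.png"),(400,300)) for i in (1,2,3)]
cv2.imwrite("pics/c.png",np.vstack([np.hstack(ims[:2]),np.hstack([ims[2],ims[2]*0])]))
```

```text
[0.5369925  0.15804246 0.075     ]
[0.55644299 0.04198295 0.075     ]
[ 0.58025665 -0.06233818  0.075     ]
```

View pics/c.png

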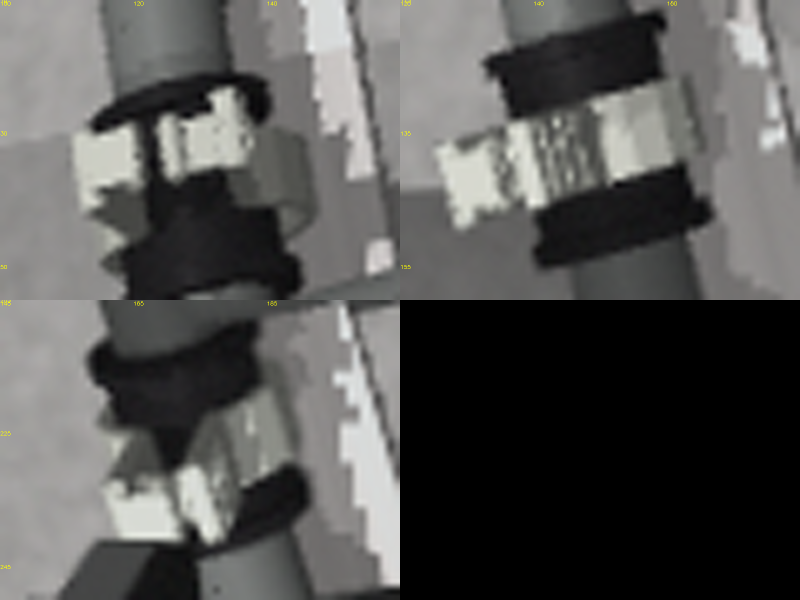

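Run:
```python
from h import *
o,W=pickle.load(open("w0.pkl","rb"))
for p in [(111,33.5),(120,32.5),(123.5,32),(137.5,31),(145,140),(160.5,140),(160,235),(171,234),(173,234),(180,232)]: print(p,atz(W,*p,.084,o).round(4))
fr=pickle.load(open("fr0.pkl","rb")); S,D=fr["scene"],fr["side"]
crop(S,240,165,30,30,"e1.png",10);crop(S,280,165,30,30,"e2.png",10);crop(S,320,165,30,30,"e3.png",10)
crop(D,230,185,30,30,"g1.png",10);crop(D,235,225,30,30,"g2.png",10);crop(D,240,262,30,30,"g3.png",10)
cv2.imwrite("pics/e.png",cv2.resize(np.vstack([np.hstack([cv2.imread(f"pics/{c}{i}.png") for i in (1,2,3)]) for c in "eg"]),(800,533)))
```

```text
(111, 33.5) [0.5222 0.157  0.084 ]
(120, 32.5) [0.533  0.1563 0.084 ]
(123.5, 32) [0.5371 0.1562 0.084 ]
(137.5, 31) [0.5532 0.1548 0.084 ]
(145, 140) [0.5588 0.041  0.084 ]
(160.5, 140) [0.5759 0.0403 0.084 ]
(160, 235) [ 0.5647 -0.0648  0.084 ]
(171, 234) [ 0.5779 -0.0632  0.084 ]
(173, 234) [ 0.5803 -0.0631  0.084 ]
(180, 232) [ 0.5887 -0.0604  0.084 ]
```

View pics/e.png

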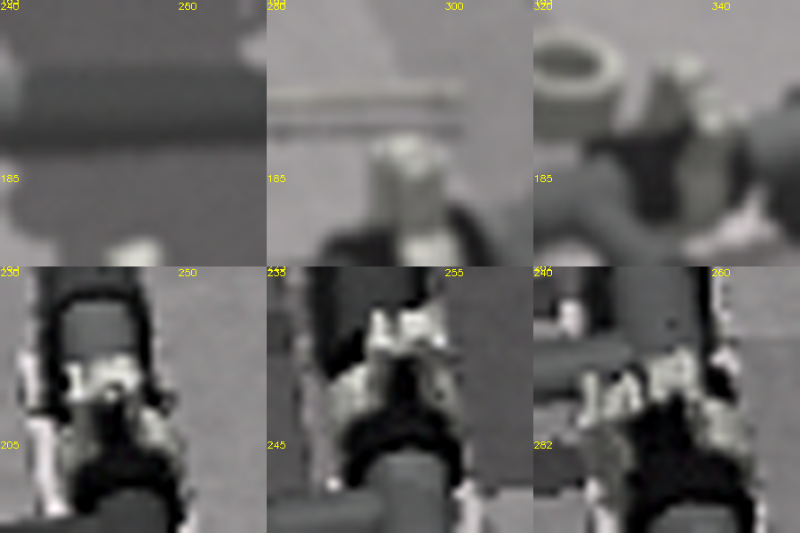

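Run:
```python
from h import *
fr=pickle.load(open("fr0.pkl","rb")); S,D=fr["scene"],fr["side"]
for p in [(346,147),(334,153),(335,123)]: print(atz(D,*p,.11).round(3))
print(atz(S,170,141,.11),atz(S,188,145,.11), atz(S,152,146,.11))
```

```text
[ 0.306 -0.233  0.11 ]
[ 0.339 -0.208  0.11 ]
[ 0.329 -0.335  0.11 ]
[ 0.31520131 -0.24009275  0.11      ] [ 0.34868924 -0.19512803  0.11      ] [ 0.3333932  -0.28803839  0.11      ]
```

Call:
{"method": "step_arm", "body": {"xyz": [[-0.18,0.02,-0.22],[-0.36,0.04,-0.44],[-0.54,0.06,-0.66],[-0.68,0.08,-0.82],[-0.73,0.08,-0.88],[-0.73,0.08,-0.88],[-0.73,0.08,-0.88],[-0.73,0.08,-0.88],[-0.73,0.08,-0.88]], "rotation": [[0,-0.02,0],[0,-0.04,0],[0,-0.05,0],[0,-0.05,0],[0,-0.05,0],[0,-0.05,0],[0,-0.05,0],[0,-0.05,0],[0,-0.05,0]], "grip": 0, "force": 20}}

```text
clock: 1.42
tcp_pos: [0.457, -0.2627, 0.3806]
orientation: [-1.57, -0.064, 0.064]
contact_force: [-0.2, -0.2, -0.4]
grip_width: 0.0858
```

```bash
cat > look.py <<'E'
import sys
from h import *
o=r.get_obs(); W=r.grab_frame("wrist"); S=r.grab_frame("scene"); D=r.grab_frame("side")
n=sys.argv[1]
pickle.dump((o,W,S,D),open(n+".pkl","wb"))
for c,f in zip("wsd",(W,S,D)): cv2.imwrite(f"pics/{n}{c}.png",f["pixels"][:,:,::-1])
Rm=R.from_rotvec(o["orientation"]).as_matrix()
print("t",o["clock"],"tcp",o["tcp_pos"].round(4),"w",round(o["grip_width"],4),"F",o["contact_force"].round(2)); print(Rm.round(4))
E
python3 look.py a
```

```text
t 1.425 tcp [ 0.457  -0.2627  0.3806] w 0.0858 F [-0.15 -0.21 -0.43]
[[ 9.967e-01 -1.000e-04 -8.100e-02]
 [ 8.100e-02  3.000e-04  9.967e-01]
 [-1.000e-04 -1.000e+00  3.000e-04]]
```

View pics/aw.png

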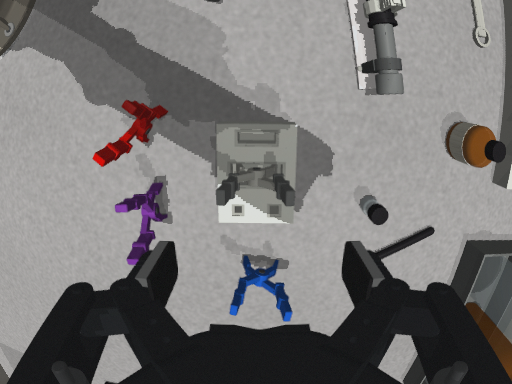

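Run:
```python
from h import *
o,W,S,D=pickle.load(open("a.pkl","rb"))
crop(W,205,115,104,110,"a1.png",5.4)
```

```text
(no output)
```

View pics/a1.png

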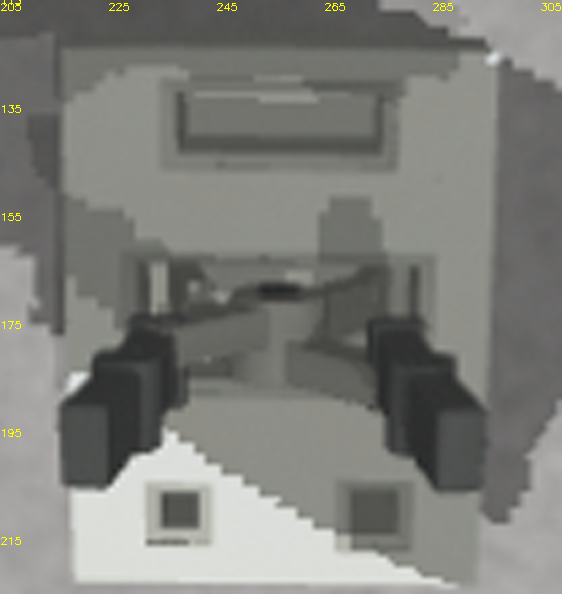

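Run:
```python
from h import *
o,W,S,D=pickle.load(open("a.pkl","rb"))
A=atz(W,216.1,197.7,.12,o);B=atz(W,295,197.9,.12,o);print(A,B,np.linalg.norm(A-B),(A+B)/2,np.degrees(np.arctan2(*(B-A)[1::-1])))
for p in [(224.8,190.3),(285.6,190.3)]: print(atz(W,*p,.12,o))
print("stand top", [atz(W,*p,.042,o).round(4) for p in [(216.4,123.5),(296.8,123.5),(218.5,223),(293.5,223)]])
c=[atz(W,*p,.042,o) for p in [(227.5,162),(285.5,162),(285.5,188.5),(227.5,188.5)]];print(np.round(c,4),np.mean(c,0))
```

```text
[ 0.42270449 -0.26642421  0.12      ] [ 0.48676288 -0.26146138  0.12      ] 0.06425034626914283 [ 0.45473369 -0.26394279  0.12      ] 4.4300581557288865
[ 0.42956199 -0.25955045  0.12      ]
[ 0.47840663 -0.25564583  0.12      ]
stand top [array([ 0.4094, -0.2128,  0.042 ]), array([ 0.492 , -0.2063,  0.042 ]), array([ 0.4165, -0.3231,  0.042 ]), array([ 0.5006, -0.3163,  0.042 ])]
[[ 0.4233 -0.2527  0.042 ]
 [ 0.4842 -0.2478  0.042 ]
 [ 0.4872 -0.2768  0.042 ]
 [ 0.4248 -0.2818  0.042 ]] [ 0.45489501 -0.26476527  0.042     ]
```

Call:
{"method": "step_arm", "body": {"xyz": [[-0.008,0.12,-0.005],[-0.008,0.24,-0.005],[-0.008,0.34,-0.005],[-0.008,0.42,-0.005],[-0.008,0.457,-0.005],[-0.008,0.457,-0.005],[-0.008,0.457,-0.005]], "rotation": [[0,0,0],[0,0,0],[0,0,0],[0,0,0],[0,0,0],[0,0,0],[0,0,0]]}}

```text
clock: 2.45
tcp_pos: [0.4547, -0.265, 0.2443]
orientation: [-1.57, -0.064, 0.062]
contact_force: [-0.1, 0.2, -0.5]
grip_width: 0.0853
```

```bash
python3 look.py b
python3 - <<'E'
from h import *
o,W,S,D=pickle.load(open("b.pkl","rb"))
crop(D,240,90,100,100,"b1.png",6)
crop(S,130,110,100,110,"b2.png",5.4)
E
```

```text
t 2.45 tcp [ 0.4547 -0.265   0.2443] w 0.0853 F [-0.06  0.25 -0.46]
[[ 9.968e-01  9.000e-04 -8.030e-02]
 [ 8.030e-02 -5.000e-04  9.968e-01]
 [ 9.000e-04 -1.000e+00 -6.000e-04]]
```

View pics/bw.png

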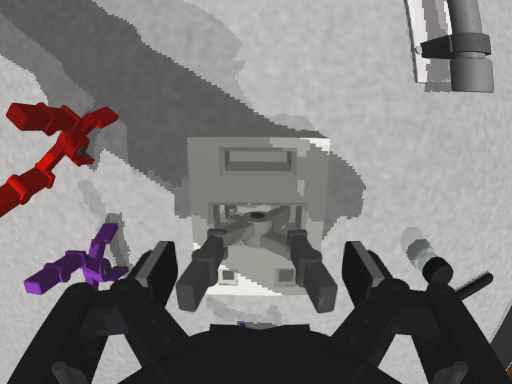

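View pics/b1.png

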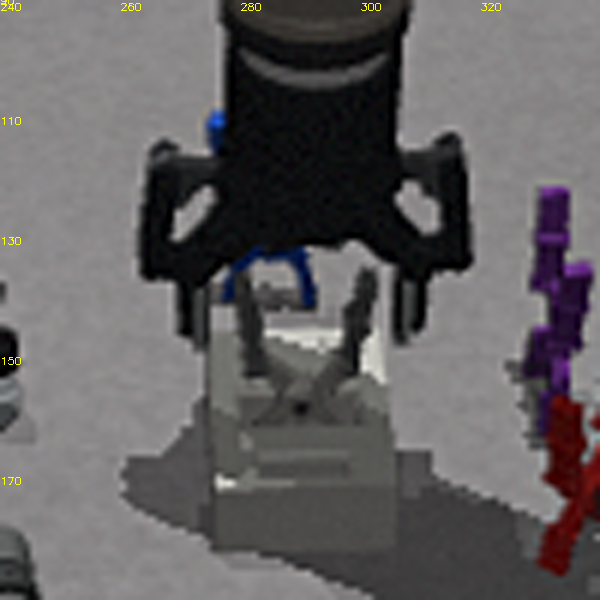

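View pics/b2.png

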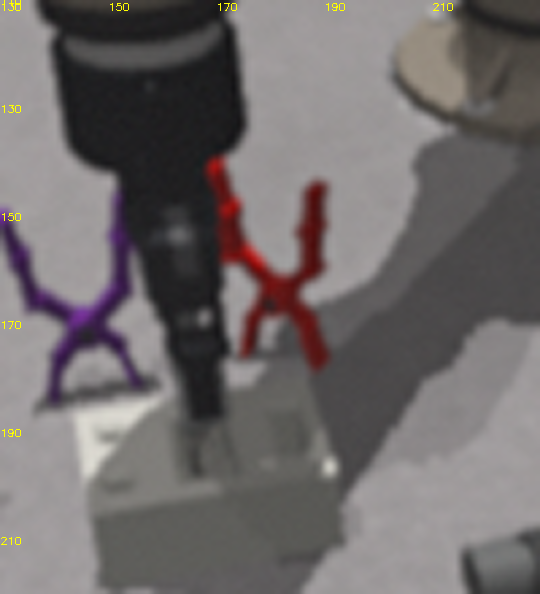

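Run:
```python
from h import *
o,W,S,D=pickle.load(open("b.pkl","rb"))
for p in [(271.7,147.5),(307.5,146.5),(281.7,153),(279.5,134.5),(301.5,134.5)]:
    a,d=ray(D,*p); 
    for y in (-.254,-.265): print(p,(a+d*(y-a[1])/d[1]).round(4))
```

```text
(271.7, 147.5) [ 0.5036 -0.254   0.0841]
(271.7, 147.5) [ 0.5039 -0.265   0.0746]
(307.5, 146.5) [ 0.406  -0.254   0.0907]
(307.5, 146.5) [ 0.4052 -0.265   0.0813]
(281.7, 153) [ 0.4757 -0.254   0.0649]
(281.7, 153) [ 0.4757 -0.265   0.0552]
(279.5, 134.5) [ 0.483  -0.254   0.1305]
(279.5, 134.5) [ 0.4831 -0.265   0.1215]
(301.5, 134.5) [ 0.4245 -0.254   0.1322]
(301.5, 134.5) [ 0.4239 -0.265   0.1232]
```

Call:
{"method": "step_arm", "body": {"xyz": [[0,0.012,0],[0,0.012,0],[0,0.012,0],[0,0.012,0]], "rotation": [[0,0,0],[0,0,0],[0,0,0],[0,0,0]], "grip": 0.26, "force": 20}}

```text
clock: 3.1
tcp_pos: [0.4545, -0.265, 0.2406]
orientation: [-1.57, -0.064, 0.062]
contact_force: [-0.3, -0.1, -0.3]
grip_width: 0.0633
```

Call:
{"method": "step_arm", "body": {"xyz": [[0,0.0,0],[0,0.0,0],[0,0.0,0],[0,0.0,0]], "rotation": [[0,0,0],[0,0,0],[0,0,0],[0,0,0]], "grip": 0.33}}

```text
clock: 3.6
tcp_pos: [0.455, -0.2654, 0.2416]
orientation: [-1.571, -0.065, 0.061]
contact_force: [-2.6, 0.2, 7.9]
grip_width: 0.0574
```

```bash
python3 look.py c
python3 - <<'E'
from h import *
o,W,S,D=pickle.load(open("c.pkl","rb"))
crop(D,240,90,100,100,"c1.png",6)
E
```

```text
t 3.6 tcp [ 0.455  -0.2654  0.2416] w 0.0574 F [-2.56  0.16  7.93]
[[ 0.9968  0.0025 -0.0798]
 [ 0.0798 -0.0013  0.9968]
 [ 0.0024 -1.     -0.0015]]
```

View pics/c1.png

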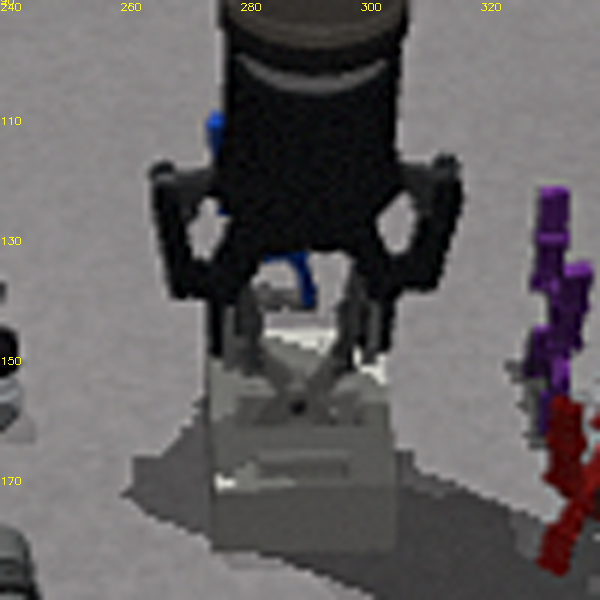

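View pics/cw.png

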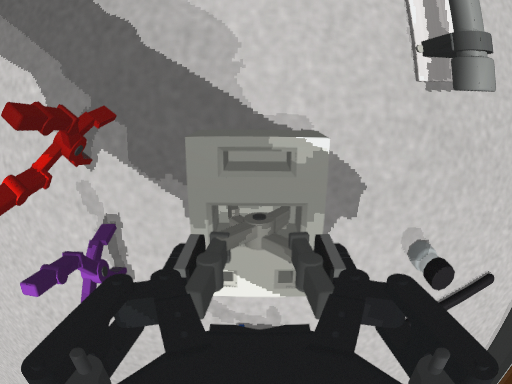

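Call:
{"method": "step_arm", "body": {"xyz": [[0,-0.01,0],[0,-0.03,0],[0,-0.06,0],[0,-0.1,0],[0,-0.15,0],[0,-0.2,0],[0,-0.25,0],[0,-0.3,0],[0,-0.35,0],[0,-0.4,0],[0,-0.42,0],[0,-0.42,0],[0,-0.42,0]], "rotation": [[0,0,0],[0,0,0],[0,0,0],[0,0,0],[0,0,0],[0,0,0],[0,0,0],[0,0,0],[0,0,0],[0,0,0],[0,0,0],[0,0,0],[0,0,0]]}}

```text
clock: 5.38
tcp_pos: [0.4544, -0.2651, 0.367]
orientation: [-1.571, -0.064, 0.062]
contact_force: [-0.6, -0.0, -2.0]
grip_width: 0.057
```

```bash
python3 look.py d
python3 - <<'E'
from h import *
o,W,S,D=pickle.load(open("d.pkl","rb"))
crop(D,240,60,100,110,"d1.png",5.4)
E
```

```text
t 5.375 tcp [ 0.4544 -0.2651  0.367 ] w 0.057 F [-0.6  -0.02 -1.98]
[[ 9.968e-01  1.400e-03 -8.000e-02]
 [ 8.000e-02 -9.000e-04  9.968e-01]
 [ 1.300e-03 -1.000e+00 -1.000e-03]]
```

View pics/d1.png

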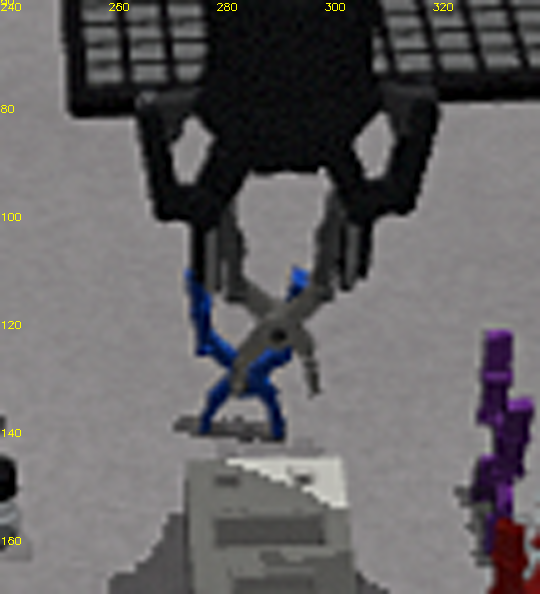

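View pics/dw.png

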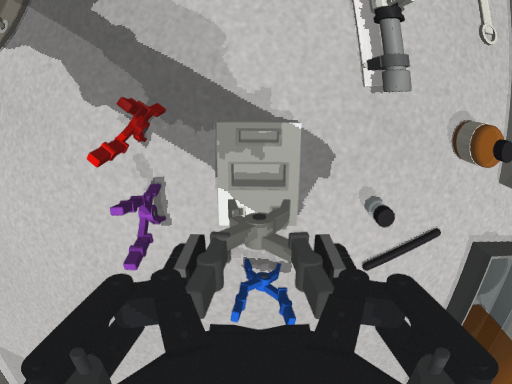

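Run:
```python
from h import *
o,W,S,D=pickle.load(open("d.pkl","rb"))
a,d=ray(D,291.5,121.7); print((a+d*(-.257-a[1])/d[1]).round(4))
o2,W2,S2,D2=pickle.load(open("c.pkl","rb"))
a,d=ray(D2,240+297/6,90+407/6); print((a+d*(-.257-a[1])/d[1]).round(4))
crop(S,120,90,100,110,"d2.png",5.4)
```

```text
[ 0.4525 -0.257   0.1718]
[ 0.4535 -0.257   0.0449]
```

View pics/d2.png

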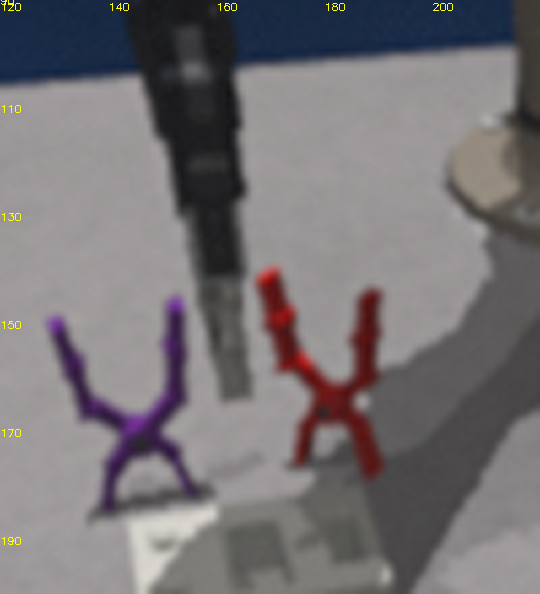

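Call:
{"method": "step_arm", "body": {"xyz": [[0.02,-0.02,0.07],[0.06,-0.04,0.22],[0.1,-0.04,0.36],[0.14,-0.04,0.5],[0.18,-0.04,0.64],[0.22,-0.04,0.78],[0.25,-0.04,0.9]], "rotation": [[0,-0.01,0],[0,-0.02,0],[0,-0.03,0],[0,-0.04,0],[0,-0.05,0],[0,-0.06,0],[0,-0.067,0]]}}

```text
clock: 6.4
tcp_pos: [0.5075, 0.0132, 0.3792]
orientation: [-1.566, -0.149, 0.147]
contact_force: [-0.4, -0.4, -1.2]
grip_width: 0.0571
```

```bash
cat > to.py <<'E'
import sys
from h import *
# target world xyz yaw(deg)
o=r.get_obs(); Rm=R.from_rotvec(o["orientation"]).as_matrix()
t=np.array([float(v) for v in sys.argv[1:4]]); yaw=np.radians(float(sys.argv[4]))
Rt=R.from_euler("z",yaw).as_matrix()@np.array([[1,0,0],[0,0,1],[0,-1,0]])
print("tcp",o["tcp_pos"].round(4),"units",(Rm.T@(t-o["tcp_pos"])/.3).round(4),"rot",(R.from_matrix(Rm.T@Rt).as_rotvec()/(np.pi/2)).round(4))
E
python3 to.py 0.538 0.155 0.38 10.6
```

```text
tcp [0.5075 0.0132 0.3792] units [ 0.1884 -0.0027  0.4453] rot [0.0004 0.0022 0.001 ]
```

Call:
{"method": "step_arm", "body": {"xyz": [[0.06,0,0.14],[0.11,0,0.27],[0.16,0,0.38],[0.188,0,0.445],[0.188,0,0.445],[0.188,0,0.445],[0.188,0,0.445]], "rotation": [[0,0,0],[0,0,0],[0,0,0],[0,0.002,0],[0,0.002,0],[0,0.002,0],[0,0.002,0]]}}

```text
clock: 7.28
tcp_pos: [0.5377, 0.1537, 0.3792]
orientation: [-1.567, -0.145, 0.143]
contact_force: [0.4, 0.8, -1.7]
grip_width: 0.0569
```

```bash
python3 look.py e
python3 - <<'E'
from h import *
o,W,S,D=pickle.load(open("e.pkl","rb"))
crop(W,180,100,160,120,"e1.png",5)
crop(D,200,180,110,110,"e2.png",5.4)
E
```

```text
t 7.275 tcp [0.5377 0.1537 0.3792] w 0.0569 F [ 0.42  0.77 -1.69]
[[ 9.832e-01  1.500e-03 -1.826e-01]
 [ 1.826e-01 -9.000e-04  9.832e-01]
 [ 1.300e-03 -1.000e+00 -1.200e-03]]
```

View pics/e1.png

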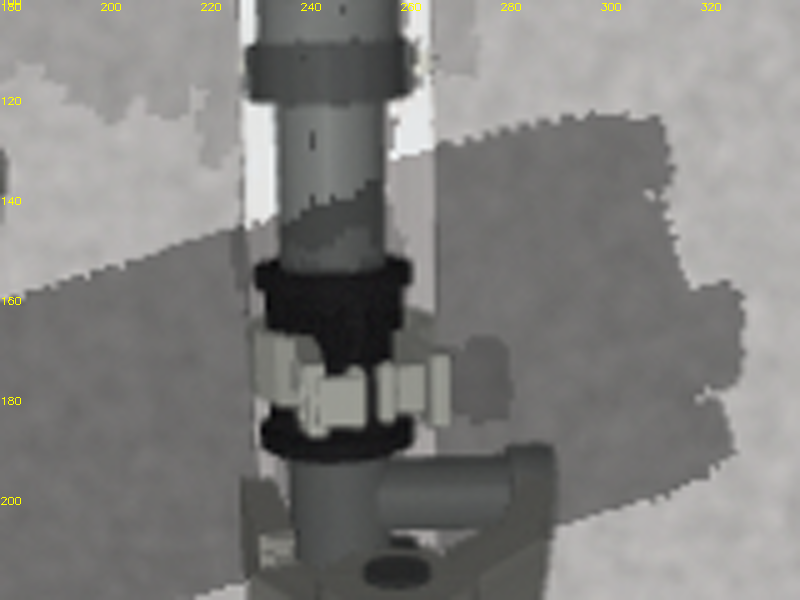

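View pics/e2.png

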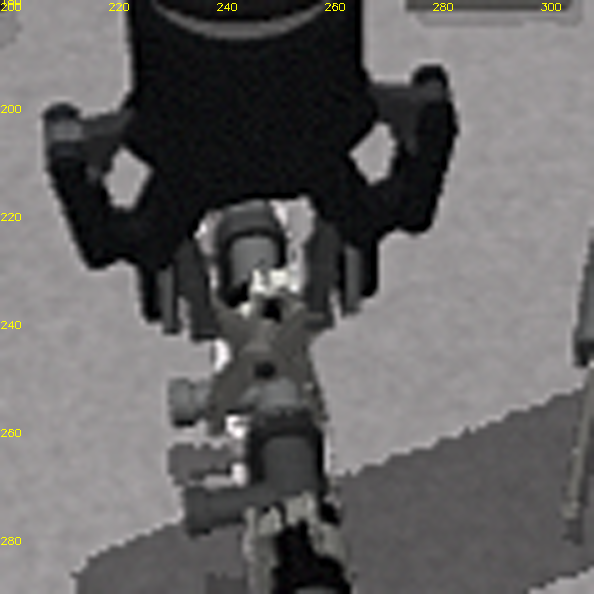

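View pics/es.png

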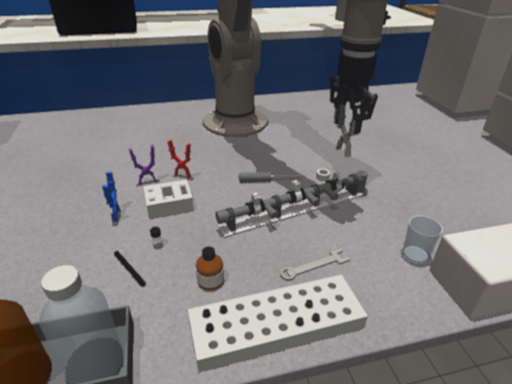

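Run:
```python
from h import *
o,W,S,D=pickle.load(open("e.pkl","rb"))
L=atz(W,180+300/5,100+400/5,.084,o);Q=atz(W,180+450/5,100+391/5,.084,o)
print(L,Q,np.linalg.norm(L-Q),(L+Q)/2)
# pipe axis at z=.046+.018 top edges
for v in (125,145): 
    a=atz(W,180+277/5,v,.046,o);b=atz(W,180+385/5,v,.046,o);print(a,b,np.linalg.norm(a-b),(a+b)/2)
a=atz(W,180+291/5,193,.046,o);b=atz(W,180+378/5,193,.046,o);print((a+b)/2)
# pivot of pliers in wrist
print("pivot @.186",atz(W,180+397/5,100+571/5,.186,o), atz(W,180+397/5,100+571/5,.19,o))
Rm=R.from_rotvec(o["orientation"]).as_matrix()
print("clip in tool",((L+Q)/2-o["tcp_pos"])@Rm)
p=atz(W,180+397/5,100+571/5,.186,o); print("pivot in tool",(p-o["tcp_pos"])@Rm)
```

```text
[0.52075653 0.15478877 0.084     ] [0.54747313 0.16142762 0.084     ] 0.027529088249417837 [0.53411483 0.15810819 0.084     ]
[0.50591313 0.20022988 0.046     ] [0.52737331 0.20404108 0.046     ] 0.021795973631817876 [0.51664322 0.20213548 0.046     ]
[0.50935828 0.17997627 0.046     ] [0.53106553 0.18387223 0.046     ] 0.022054092857432244 [0.5202119  0.18192425 0.046     ]
[0.52970732 0.13148108 0.046     ]
pivot @.186 [0.53679723 0.16474291 0.186     ] [0.53650095 0.16630441 0.19      ]
clip in tool [-0.00314658  0.2952141   0.00532879]
pivot in tool [0.00083531 0.19321231 0.01124435]
```

Run:
```python
from h import *
fr=pickle.load(open("fr0.pkl","rb")); S,D=fr["scene"],fr["side"]
o,W,S2,D2=pickle.load(open("e.pkl","rb"))
P=proj(D,[[.5208,.1548,.084],[.5475,.1614,.084],[.5341,.1581,.084]]);print(P)
P2=proj(S,[[.5208,.1548,.084],[.5475,.1614,.084],[.5341,.1581,.084]]);print(P2)
crop(D,235,255,40,40,"f1.png",14,P); crop(S,315,155,40,40,"f2.png",14,P2)
cv2.imwrite("pics/f.png",cv2.resize(np.hstack([cv2.imread("pics/f1.png"),cv2.imread("pics/f2.png")]),(800,400)))
```

```text
[[257.2748624  272.96724631]
 [244.60521121 275.1147115 ]
 [250.97359756 274.04012342]]
[[335.03664227 171.17020618]
 [341.91849973 176.43772777]
 [338.43340479 173.76607725]]
```

View pics/f.png

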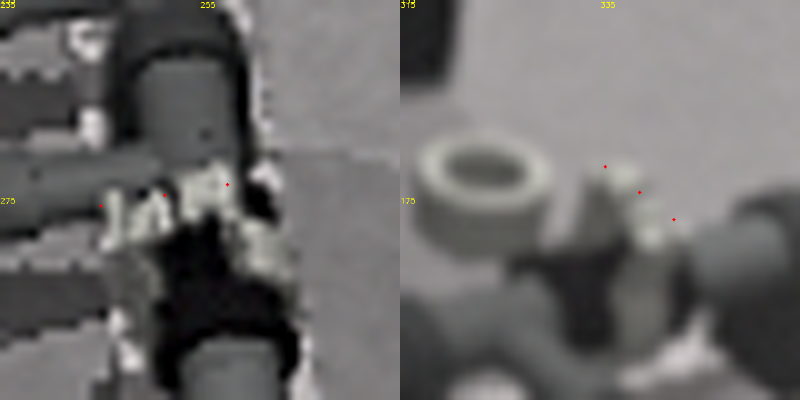

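```bash
python3 to.py 0.5348 0.1545 0.325 10.5
```

```text
tcp [0.5379 0.1541 0.3793] units [-0.0102  0.181   0.0033] rot [0.0005 0.0005 0.0011]
```

Call:
{"method": "step_arm", "body": {"xyz": [[-0.005,0.05,0.003],[-0.01,0.1,0.003],[-0.01,0.15,0.003],[-0.01,0.18,0.003],[-0.01,0.18,0.003],[-0.01,0.18,0.003],[-0.01,0.18,0.003]], "rotation": [[0,0,0],[0,0,0],[0,0,0],[0,0,0.001],[0,0,0.001],[0,0,0.001],[0,0,0.001]]}}

```text
clock: 8.3
tcp_pos: [0.5351, 0.1545, 0.3259]
orientation: [-1.566, -0.146, 0.143]
contact_force: [-0.4, 0.0, -1.9]
grip_width: 0.0574
```

```bash
python3 look.py g
python3 - <<'E'
from h import *
o,W,S,D=pickle.load(open("g.pkl","rb"))
crop(W,180,140,160,120,"g1.png",5)
crop(D,220,220,70,70,"g2.png",8.5)
crop(S,310,130,60,60,"g3.png",10)
E
```

```text
t 8.3 tcp [0.5351 0.1545 0.3259] w 0.0574 F [-0.35  0.03 -1.92]
[[ 9.831e-01  1.300e-03 -1.830e-01]
 [ 1.830e-01 -4.000e-04  9.831e-01]
 [ 1.200e-03 -1.000e+00 -6.000e-04]]
```

View pics/g1.png

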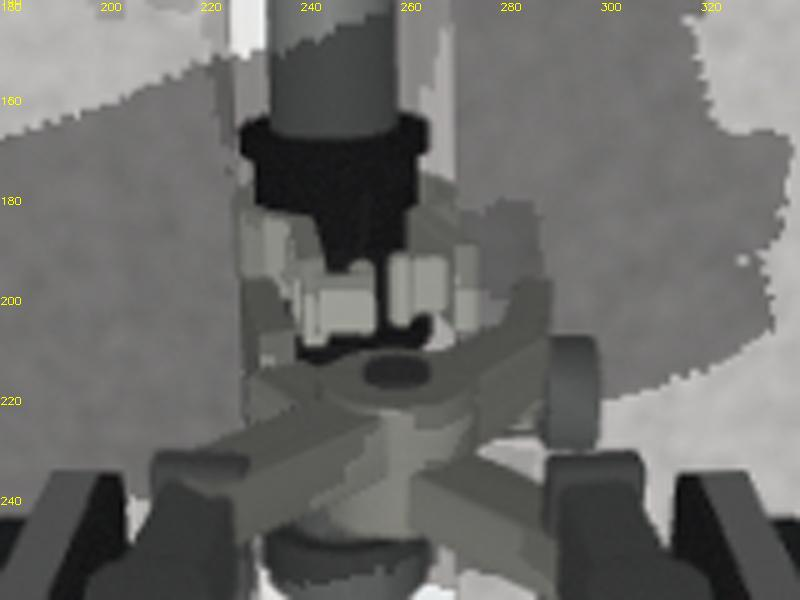

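View pics/g2.png

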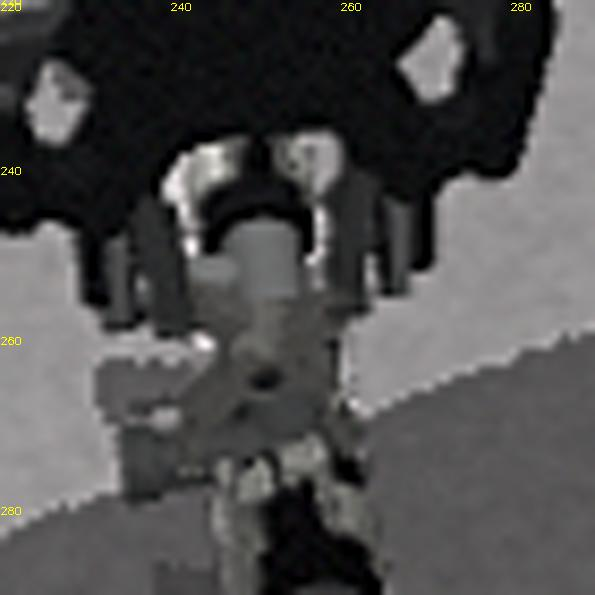

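View pics/g3.png

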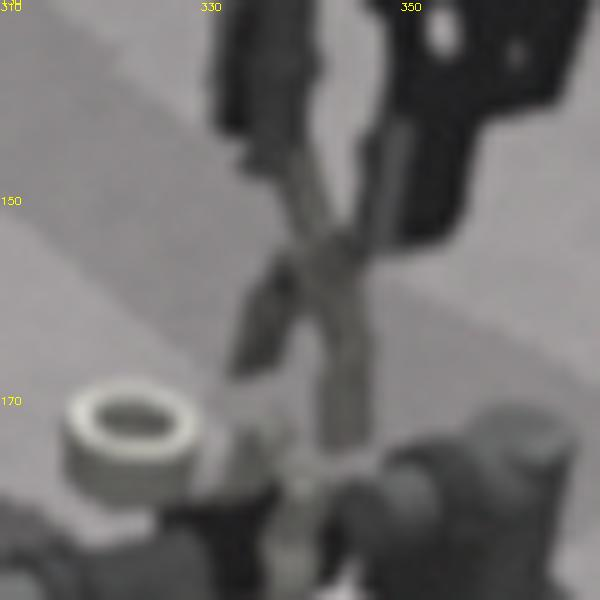

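Run:
```python
from h import *
o,W,S,D=pickle.load(open("g.pkl","rb"))
Rm=R.from_rotvec(o["orientation"]).as_matrix()
T=lambda p:o["tcp_pos"]+Rm@np.array(p)
P=[];
for x in (-22.4,-17.4,17.4,22.4):
  for z in (7,-7):
    for y in (231,209): P.append(T([x/1e3+.0005,y/1e3,z/1e3]))
pw,ps,pd=[proj(f,P,o) for f in (W,S,D)]
L=atz(W,180+301/5,140+310/5,.084,o);Q=atz(W,180+478/5,140+290/5,.084,o)
print(L,Q,np.linalg.norm(L-Q),((L+Q)/2-o["tcp_pos"])@Rm)
pw=np.r_[pw,proj(W,[T([0.0005,.193,.008]),L,Q],o)]
crop(W,210,165,100,75,"g1.png",8,pw)
crop(S,310,130,60,60,"g3.png",10,ps)
crop(D,220,230,60,60,"g2.png",10,pd)
```

```text
[0.52184725 0.1537144  0.084     ] [0.547245   0.16160315 0.084     ] 0.02659469563433816 [-0.00028949  0.2418649   0.00334095]
```

View pics/g1.png

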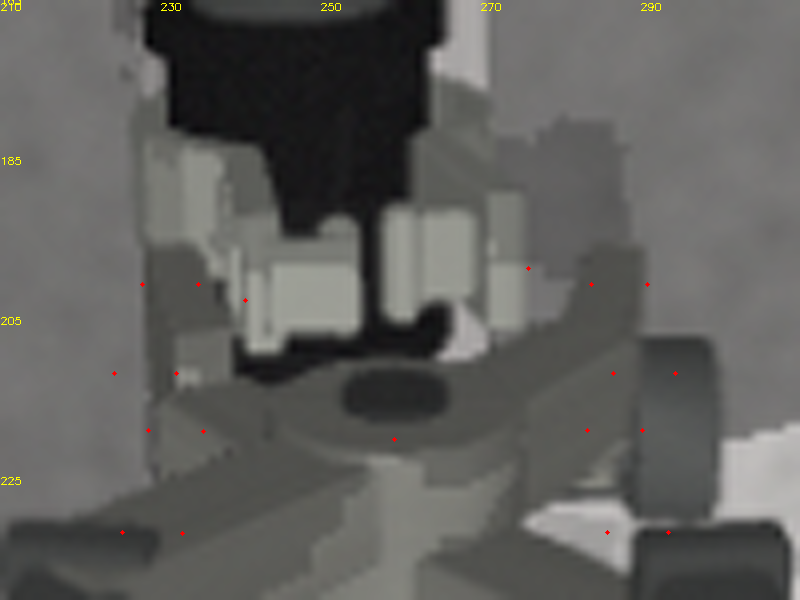

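View pics/g3.png

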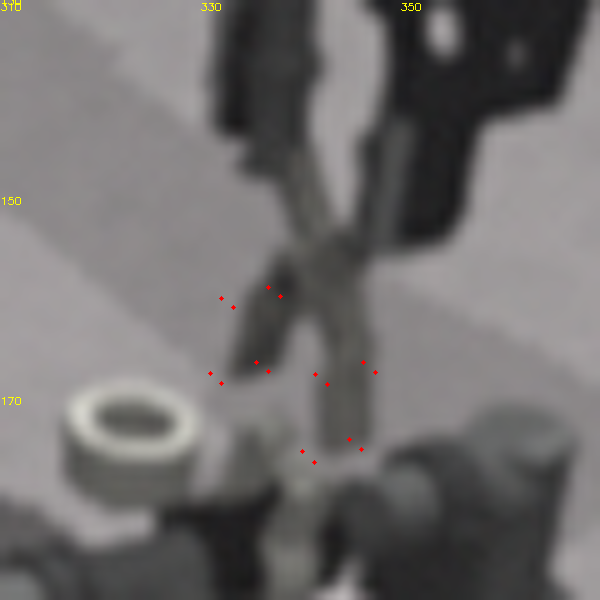

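View pics/g2.png

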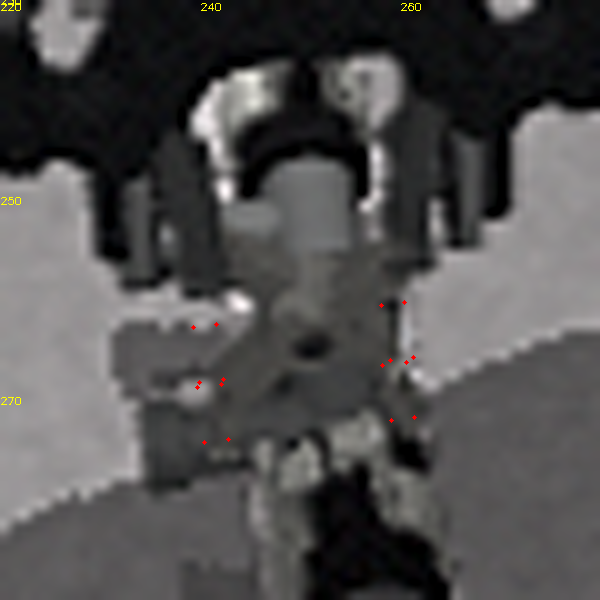

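Call:
{"method": "step_arm", "body": {"xyz": [[-0.003,0.02,0],[-0.003,0.04,0],[-0.003,0.06,0],[-0.003,0.08,0],[-0.003,0.083,0],[-0.003,0.083,0],[-0.003,0.083,0]], "rotation": [[0,0,0],[0,0,0],[0,0,0],[0,0,0],[0,0,0],[0,0,0],[0,0,0]]}}

```text
clock: 9.32
tcp_pos: [0.5342, 0.1543, 0.301]
orientation: [-1.566, -0.145, 0.143]
contact_force: [0.8, -0.4, -1.5]
grip_width: 0.0576
```

```bash
python3 look.py i
python3 - <<'E'
from h import *
o,W,S,D=pickle.load(open("i.pkl","rb"))
crop(W,200,160,120,90,"i1.png",6.6)
crop(D,220,230,60,60,"i2.png",8)
crop(S,310,140,60,60,"i3.png",8)
cv2.imwrite("pics/i4.png",cv2.resize(np.hstack([cv2.imread("pics/i2.png"),cv2.imread("pics/i3.png")]),(800,400)))
E
```

```text
t 9.325 tcp [0.5342 0.1543 0.301 ] w 0.0576 F [ 0.83 -0.4  -1.52]
[[ 9.831e-01  1.300e-03 -1.829e-01]
 [ 1.829e-01 -3.000e-04  9.831e-01]
 [ 1.200e-03 -1.000e+00 -6.000e-04]]
```

View pics/i1.png

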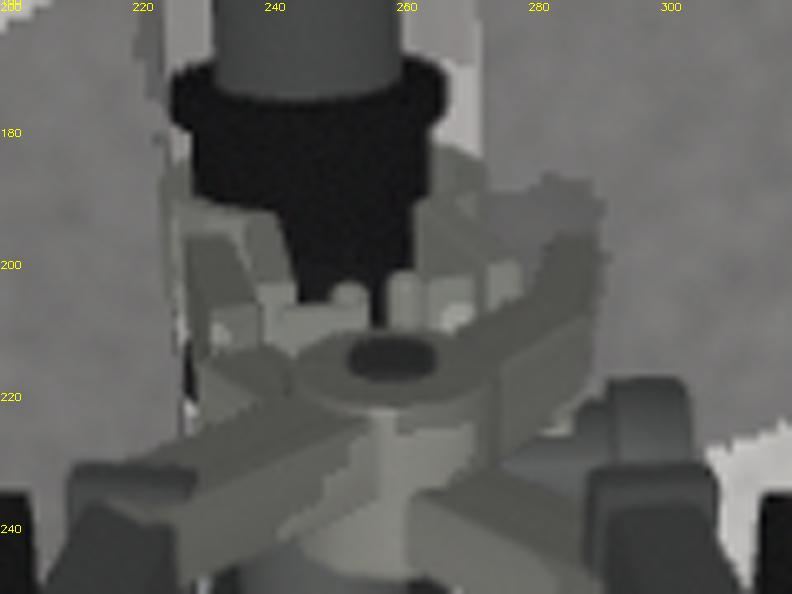

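View pics/i4.png

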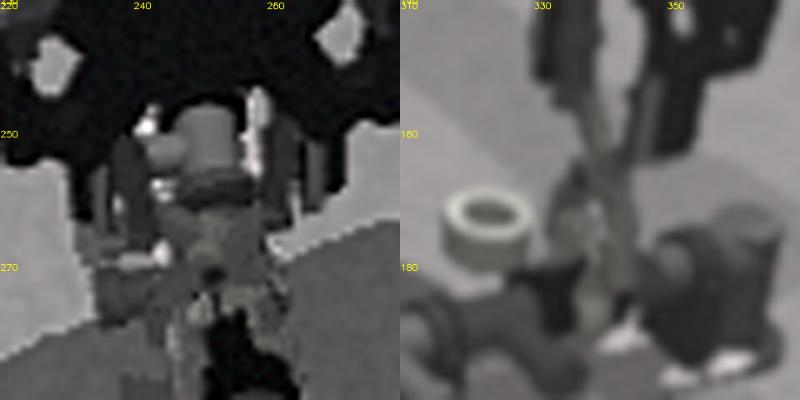

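Call:
{"method": "step_arm", "body": {"xyz": [[0,-0.004,0],[0,-0.007,0],[0,-0.007,0]], "rotation": [[0,0,0],[0,0,0],[0,0,0]], "grip": 0.38}}

```text
clock: 9.85
tcp_pos: [0.5341, 0.1543, 0.3032]
orientation: [-1.566, -0.145, 0.144]
contact_force: [-0.6, 0.2, -1.4]
grip_width: 0.0531
```

Call:
{"method": "step_arm", "body": {"xyz": [[0,-0.004,0],[0,-0.007,0],[0,-0.007,0]], "rotation": [[0,0,0],[0,0,0],[0,0,0]], "grip": 0.425}}

```text
clock: 10.22
tcp_pos: [0.534, 0.1542, 0.3052]
orientation: [-1.567, -0.145, 0.144]
contact_force: [-1.2, 0.3, -2.0]
grip_width: 0.0494
```

```bash
python3 look.py j
python3 - <<'E'
from h import *
o,W,S,D=pickle.load(open("j.pkl","rb"))
crop(W,200,160,120,90,"i1.png",6.6)
crop(D,220,230,60,60,"i2.png",8)
crop(S,310,140,60,60,"i3.png",8)
cv2.imwrite("pics/i4.png",cv2.resize(np.hstack([cv2.imread("pics/i2.png"),cv2.imread("pics/i3.png")]),(800,400)))
E
```

```text
t 10.225 tcp [0.534  0.1542 0.3052] w 0.0494 F [-1.23  0.33 -2.04]
[[ 9.831e-01  9.000e-04 -1.829e-01]
 [ 1.829e-01 -6.000e-04  9.831e-01]
 [ 8.000e-04 -1.000e+00 -7.000e-04]]
```

View pics/i1.png

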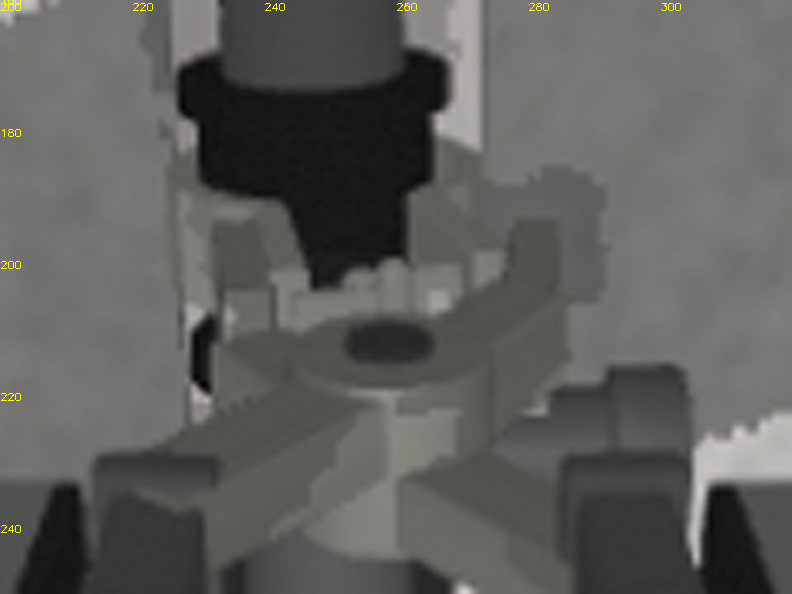

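View pics/i4.png

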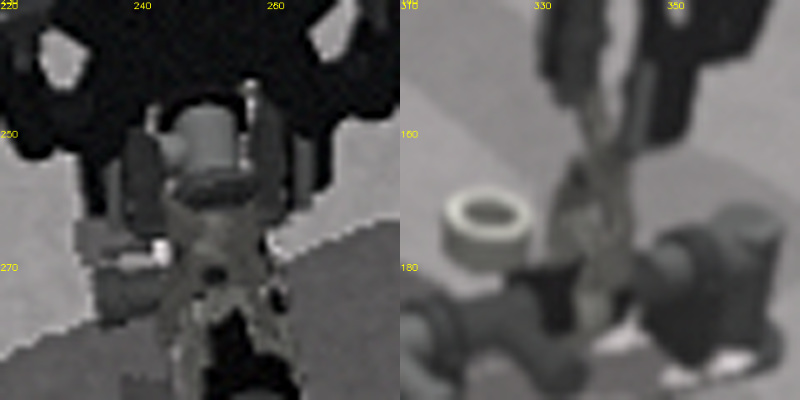

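Call:
{"method": "step_arm", "body": {"xyz": [[0,-0.002,0],[0,-0.002,0]], "rotation": [[0,0,0],[0,0,0]], "grip": 0.44}}

```text
clock: 10.62
tcp_pos: [0.534, 0.1542, 0.3057]
orientation: [-1.567, -0.145, 0.144]
contact_force: [-1.7, -0.2, -1.9]
grip_width: 0.048
```

Call:
{"method": "step_arm", "body": {"xyz": [[0,-0.002,0],[0,-0.002,0]], "rotation": [[0,0,0],[0,0,0]], "grip": 0.455}}

```text
clock: 10.88
tcp_pos: [0.5339, 0.1542, 0.3063]
orientation: [-1.567, -0.145, 0.144]
contact_force: [-1.6, 0.6, -1.3]
grip_width: 0.0467
```

Call:
{"method": "step_arm", "body": {"xyz": [[0,-0.002,0],[0,-0.002,0]], "rotation": [[0,0,0],[0,0,0]], "grip": 0.47}}

```text
clock: 11.12
tcp_pos: [0.5339, 0.1542, 0.307]
orientation: [-1.567, -0.145, 0.144]
contact_force: [-3.2, -1.1, 0.3]
grip_width: 0.0456
```

```bash
cat > v.py <<'E'
import sys
from h import *
n=sys.argv[1]
o,W,S,D=pickle.load(open(n+".pkl","rb"))
crop(W,210,175,90,60,n+"1.png",8.8)
crop(D,220,230,60,60,"i2.png",8)
crop(S,310,140,60,60,"i3.png",8)
cv2.imwrite("pics/"+n+"4.png",cv2.resize(np.hstack([cv2.imread("pics/i2.png"),cv2.imread("pics/i3.png")]),(800,400)))
E
python3 look.py k; python3 v.py k
```

```text
t 11.125 tcp [0.5339 0.1542 0.307 ] w 0.0456 F [-3.17 -1.11  0.29]
[[ 9.831e-01  6.000e-04 -1.831e-01]
 [ 1.831e-01 -7.000e-04  9.831e-01]
 [ 5.000e-04 -1.000e+00 -8.000e-04]]
```

View pics/k1.png

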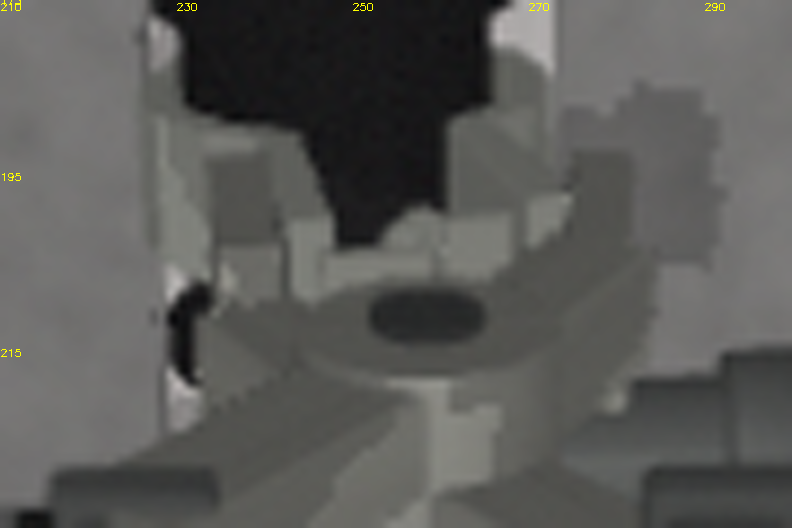

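View pics/k4.png

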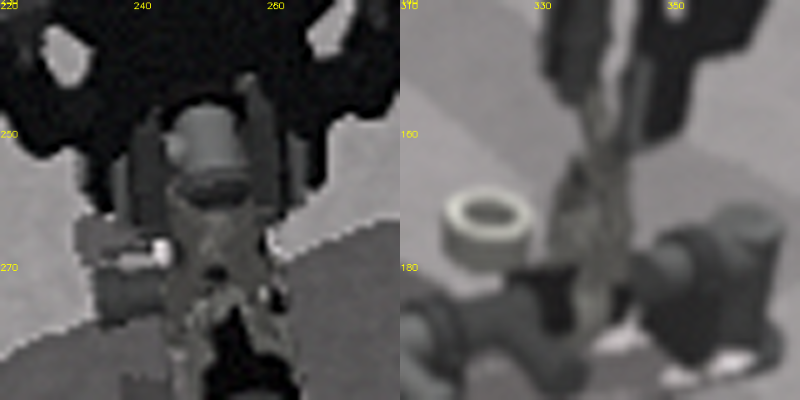

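Call:
{"method": "step_arm", "body": {"xyz": [[-0.003,-0.004,0],[-0.003,-0.004,0]], "rotation": [[0,0,0],[0,0,0]], "grip": 0.475}}

```text
clock: 11.52
tcp_pos: [0.5331, 0.154, 0.3081]
orientation: [-1.567, -0.145, 0.144]
contact_force: [-1.2, -1.1, -3.6]
grip_width: 0.0454
```

Call:
{"method": "step_arm", "body": {"xyz": [[0,-0.002,0],[0,-0.002,0]], "rotation": [[0,0,0],[0,0,0]], "grip": 0.485}}

```text
clock: 11.78
tcp_pos: [0.5331, 0.154, 0.3086]
orientation: [-1.567, -0.145, 0.144]
contact_force: [-2.1, 0.4, -2.4]
grip_width: 0.0442
```

Call:
{"method": "step_arm", "body": {"xyz": [[-0.001,-0.002,0],[-0.001,-0.002,0]], "rotation": [[0,0,0],[0,0,0]], "grip": 0.495}}

```text
clock: 12.02
tcp_pos: [0.5328, 0.154, 0.3093]
orientation: [-1.567, -0.145, 0.144]
contact_force: [-1.8, -0.2, -2.0]
grip_width: 0.0432
```

Call:
{"method": "step_arm", "body": {"xyz": [[-0.001,-0.0015,0],[-0.001,-0.0015,0]], "rotation": [[0,0,0],[0,0,0]], "grip": 0.505}}

```text
clock: 12.28
tcp_pos: [0.5326, 0.154, 0.3098]
orientation: [-1.566, -0.146, 0.143]
contact_force: [-1.1, -0.1, -1.6]
grip_width: 0.0424
```

```bash
python3 look.py l; python3 v.py l
```

```text
t 12.275 tcp [0.5326 0.154  0.3098] w 0.0424 F [-1.09 -0.13 -1.6 ]
[[ 9.831e-01  1.500e-03 -1.830e-01]
 [ 1.830e-01 -3.000e-04  9.831e-01]
 [ 1.400e-03 -1.000e+00 -6.000e-04]]
```

View pics/l1.png

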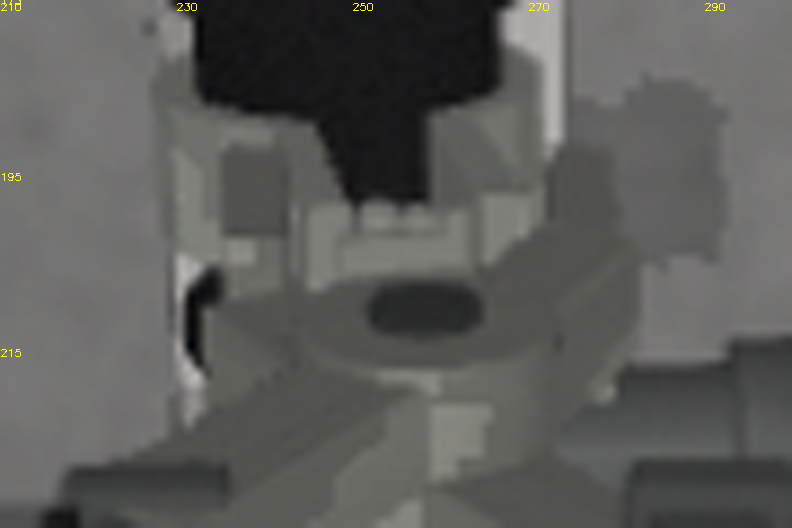

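View pics/l4.png

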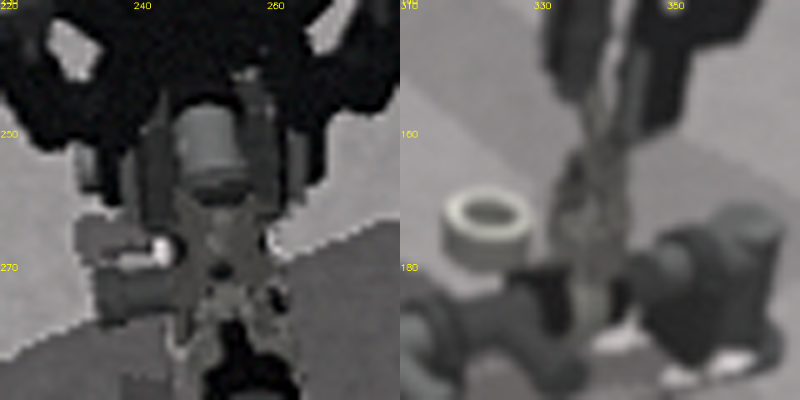

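Call:
{"method": "step_arm", "body": {"xyz": [[0,-0.0015,0],[0,-0.0015,0]], "rotation": [[0,0,0],[0,0,0]], "grip": 0.512}}

```text
clock: 12.68
tcp_pos: [0.5325, 0.1539, 0.3102]
orientation: [-1.567, -0.145, 0.144]
contact_force: [-1.9, -0.5, -2.1]
grip_width: 0.0418
```

Call:
{"method": "step_arm", "body": {"xyz": [[0,-0.001,0],[0,-0.001,0]], "rotation": [[0,0,0],[0,0,0]], "grip": 0.519}}

```text
clock: 12.92
tcp_pos: [0.5324, 0.1539, 0.3104]
orientation: [-1.567, -0.145, 0.144]
contact_force: [-1.7, -0.2, -1.8]
grip_width: 0.0409
```

```bash
python3 look.py m; python3 v.py m
```

```text
t 12.925 tcp [0.5324 0.1539 0.3104] w 0.0409 F [-1.71 -0.15 -1.84]
[[ 9.831e-01  9.000e-04 -1.830e-01]
 [ 1.830e-01 -6.000e-04  9.831e-01]
 [ 7.000e-04 -1.000e+00 -7.000e-04]]
```

View pics/m1.png

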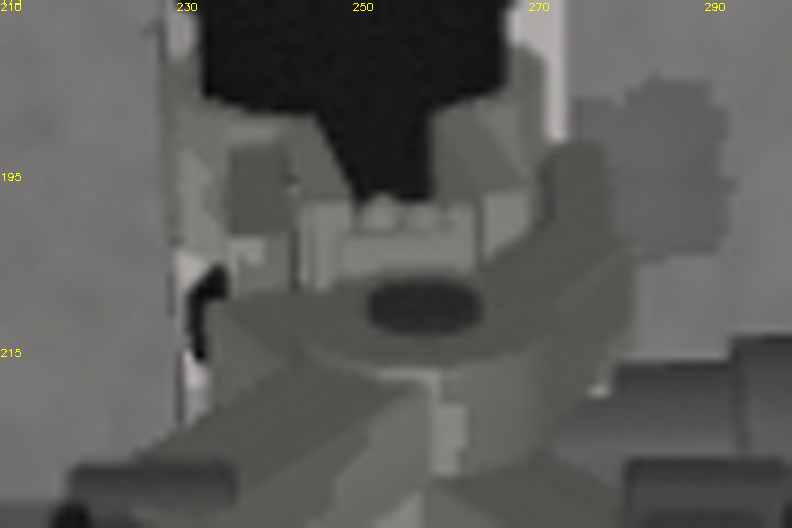

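Call:
{"method": "step_arm", "body": {"xyz": [[0,0.004,0],[0,0.006,0],[0,0.006,0]], "rotation": [[0,0,0],[0,0,0],[0,0,0]], "grip": 0.46}}

```text
clock: 13.45
tcp_pos: [0.5326, 0.1539, 0.3087]
orientation: [-1.566, -0.146, 0.143]
contact_force: [0.0, 0.4, -1.7]
grip_width: 0.046
```

```bash
python3 look.py n; python3 v.py n
```

```text
t 13.45 tcp [0.5326 0.1539 0.3087] w 0.046 F [ 0.02  0.45 -1.72]
[[ 9.831e-01  1.400e-03 -1.829e-01]
 [ 1.829e-01 -4.000e-04  9.831e-01]
 [ 1.300e-03 -1.000e+00 -6.000e-04]]
```

View pics/n1.png

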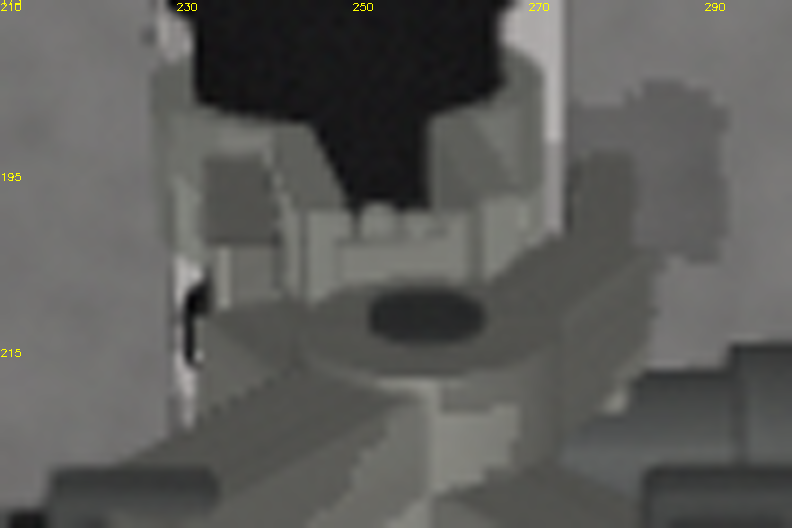

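Call:
{"method": "step_arm", "body": {"xyz": [[0,0.004,0],[0,0.008,0],[0,0.012,0],[0,0.012,0],[0,0.012,0]], "rotation": [[0,0,0],[0,0,0],[0,0,0],[0,0,0],[0,0,0]], "grip": 0.34}}

```text
clock: 14.22
tcp_pos: [0.5326, 0.1539, 0.3051]
orientation: [-1.567, -0.145, 0.144]
contact_force: [0.5, -1.3, -2.3]
grip_width: 0.0564
```

Call:
{"method": "step_arm", "body": {"xyz": [[0,-0.02,0],[0,-0.06,0],[0,-0.12,0],[0,-0.18,0],[0,-0.24,0],[0,-0.26,0],[0,-0.26,0]], "rotation": [[0,0,0],[0,0,0],[0,0,0],[0,0,0],[0,0,0],[0,0,0],[0,0,0]]}}

```text
clock: 15.1
tcp_pos: [0.5325, 0.154, 0.3837]
orientation: [-1.566, -0.146, 0.143]
contact_force: [0.8, -0.5, -2.0]
grip_width: 0.0564
```

```bash
python3 look.py p
python3 - <<'E'
from h import *
o,W,S,D=pickle.load(open("p.pkl","rb"))
crop(W,180,110,130,100,"p1.png",6)
crop(D,200,170,110,110,"p2.png",5.4)
crop(S,300,90,90,100,"p3.png",5.4)
E
```

```text
t 15.1 tcp [0.5325 0.154  0.3837] w 0.0564 F [ 0.77 -0.5  -2.01]
[[ 9.831e-01  2.300e-03 -1.830e-01]
 [ 1.830e-01 -1.000e-04  9.831e-01]
 [ 2.200e-03 -1.000e+00 -6.000e-04]]
```

View pics/p1.png

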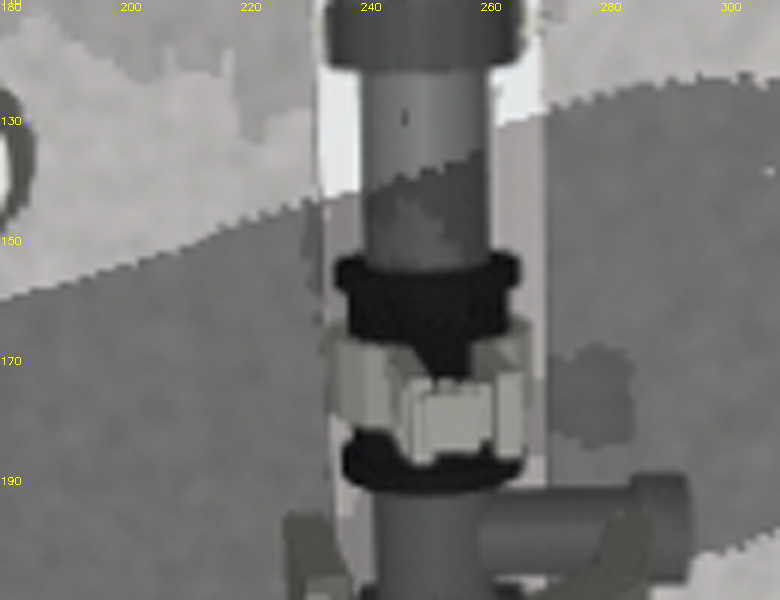

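View pics/p2.png

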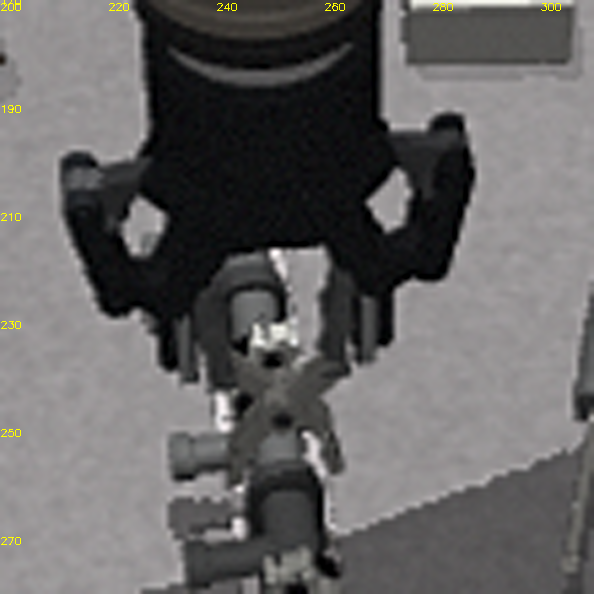

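View pics/p3.png

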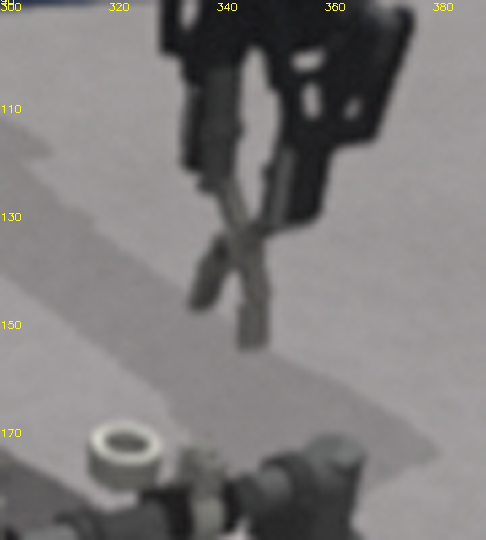

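Run:
```python
from h import *
for n,px in (("d",(291.5,121.7)),("e",(249.1,248.1)),("p",(252.2,247.4))):
    o,W,S,D=pickle.load(open(n+".pkl","rb")); Rm=R.from_rotvec(o["orientation"]).as_matrix()
    a,d=ray(D,*px)
    # plane tool z=.010
    nrm=Rm[:,2]; t=((o["tcp_pos"]+nrm*.010-a)@nrm)/(d@nrm); print(n,((a+t*d-o["tcp_pos"])@Rm).round(4))
o,W,S,D=pickle.load(open("p.pkl","rb"));crop(W,200,180,130,100,"p4.png",6)
o,W,S,D=pickle.load(open("e.pkl","rb"));crop(W,200,180,130,100,"e4.png",6)
```

```text
d [-0.0013  0.1941  0.01  ]
e [-0.0014  0.1964  0.01  ]
p [-0.0025  0.198   0.01  ]
```

View pics/p4.png

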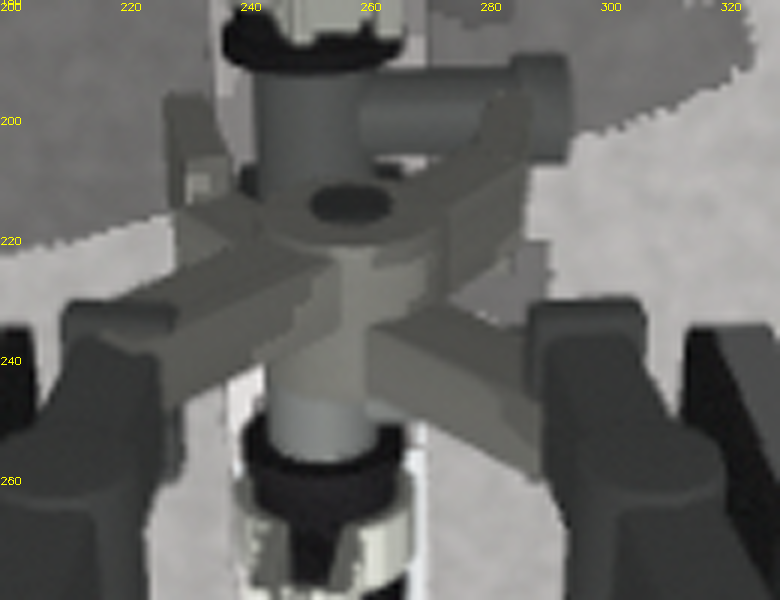

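View pics/e4.png

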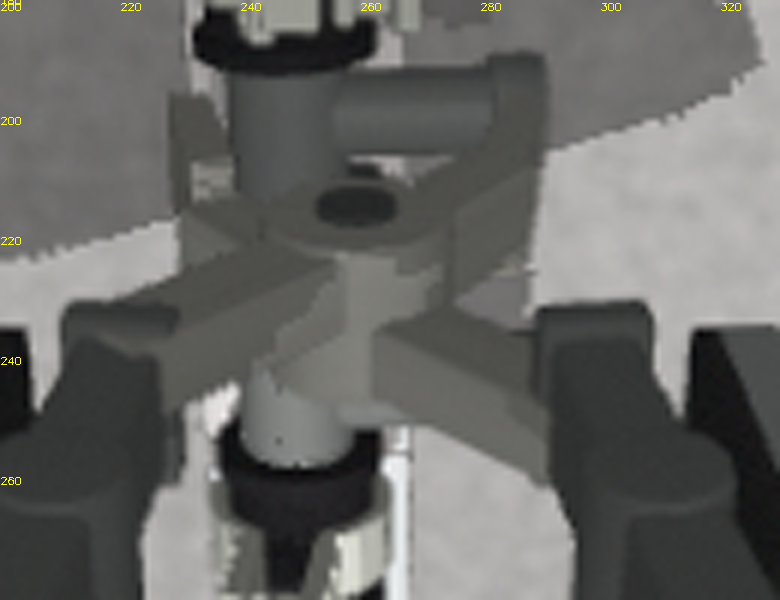

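```bash
python3 to.py 0.4545 -0.2652 0.38 4.6; python3 to.py 0.493 -0.055 0.383 7
```

```text
tcp [0.5322 0.1539 0.3824] units [-0.5102  0.0093 -1.3259] rot [ 0.0006  0.0661 -0.0002]
tcp [0.5322 0.1539 0.3824] units [-0.2558 -0.0014 -0.6605] rot [ 0.0006  0.0394 -0.0002]
```

Call:
{"method": "step_arm", "body": {"xyz": [[-0.03,0,-0.07],[-0.08,0,-0.2],[-0.14,0,-0.35],[-0.2,0,-0.51],[-0.26,0,-0.67],[-0.33,0,-0.85]], "rotation": [[0,0.01,0],[0,0.02,0],[0,0.03,0],[0,0.04,0],[0,0.05,0],[0,0.06,0]]}}

```text
clock: 16.0
tcp_pos: [0.4802, -0.1174, 0.3824]
orientation: [-1.571, -0.069, 0.07]
contact_force: [1.3, -0.3, -2.6]
grip_width: 0.0561
```

```bash
python3 to.py 0.4545 -0.2652 0.365 4.6
```

```text
tcp [ 0.4802 -0.1174  0.3824] units [-0.1288  0.0585 -0.4832] rot [ 0.0006  0.0052 -0.0004]
```

Call:
{"method": "step_arm", "body": {"xyz": [[-0.04,0.01,-0.15],[-0.08,0.02,-0.3],[-0.11,0.04,-0.42],[-0.129,0.055,-0.483],[-0.129,0.058,-0.483],[-0.129,0.058,-0.483],[-0.129,0.058,-0.483]], "rotation": [[0,0.002,0],[0,0.003,0],[0,0.005,0],[0,0.005,0],[0,0.005,0],[0,0.005,0],[0,0.005,0]]}}

```text
clock: 16.88
tcp_pos: [0.4547, -0.264, 0.3652]
orientation: [-1.57, -0.064, 0.065]
contact_force: [-0.4, -0.2, -0.7]
grip_width: 0.0563
```

```bash
python3 look.py q
python3 - <<'E'
from h import *
o,W,S,D=pickle.load(open("q.pkl","rb"))
crop(W,200,110,120,150,"q1.png",4)
crop(D,240,60,100,110,"q2.png",4)
crop(S,120,90,100,110,"q3.png",4)
cv2.imwrite("pics/q4.png",np.hstack([cv2.imread("pics/q2.png"),cv2.imread("pics/q3.png")]))
E
```

```text
t 16.875 tcp [ 0.4547 -0.264   0.3652] w 0.0563 F [-0.43 -0.24 -0.65]
[[ 9.966e-01 -4.000e-04 -8.230e-02]
 [ 8.230e-02 -6.000e-04  9.966e-01]
 [-5.000e-04 -1.000e+00 -5.000e-04]]
```

View pics/q1.png

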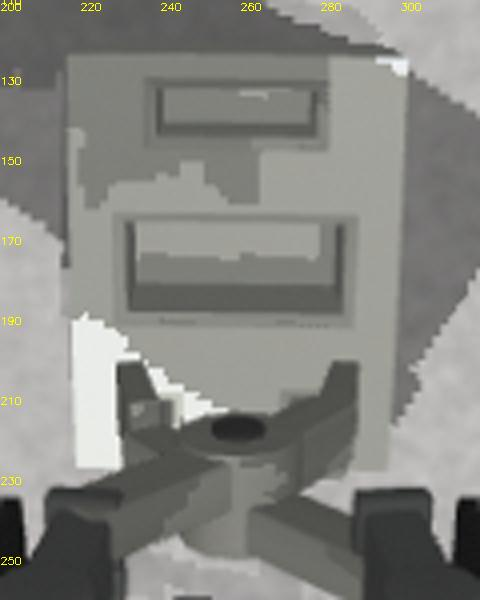

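View pics/q4.png

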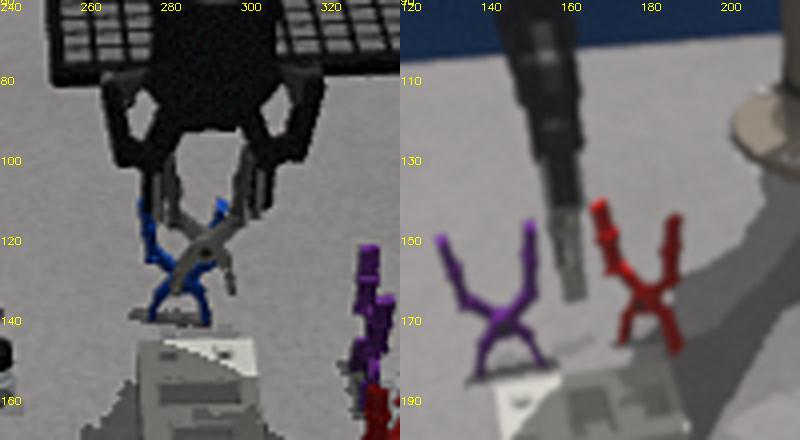

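Run:
```python
from h import *
for n in "dq":
    o,W,S,D=pickle.load(open(n+".pkl","rb"))
    Rm=R.from_rotvec(o["orientation"]).as_matrix()
    T=lambda p:o["tcp_pos"]+Rm@np.array(p)/1e3
    print(o["tcp_pos"])
    # near jaw(+x): x 17..22 ; edges z +-7 ; tip y=231
    P=[T([x,y,z]) for x in (19.5,) for y in (231,215) for z in (-7,7)]
    P+=[T([x,160,z]) for x in (28,) for z in (-8,8)]
    ps=proj(S,P); crop(S,140,110,45,65,f"z{n}.png",9,ps); 
cv2.imwrite("pics/z.png",cv2.resize(np.hstack([cv2.imread("pics/zd.png"),cv2.imread("pics/zq.png")]),(800,578)))
```

```text
[ 0.4544392  -0.26514581  0.36704422]
[ 0.45470988 -0.26404216  0.36524768]
```

View pics/z.png

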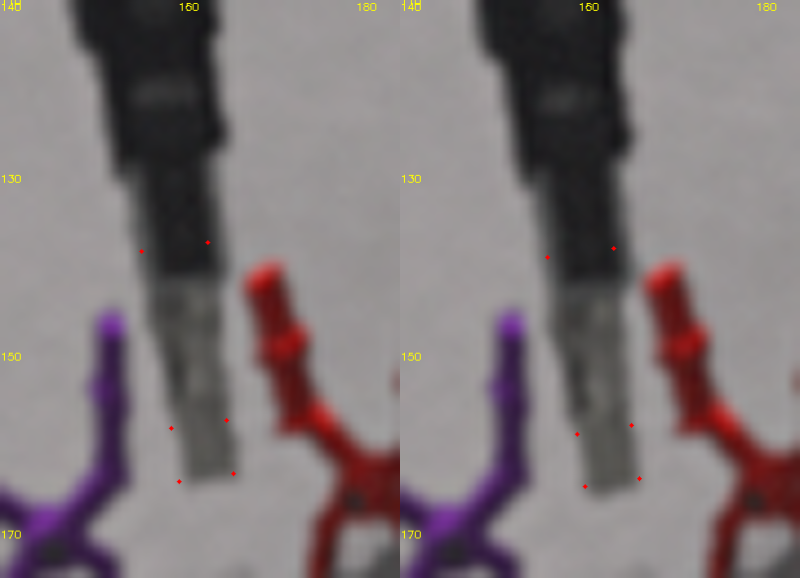

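Call:
{"method": "step_arm", "body": {"xyz": [[0.001,0.06,-0.004],[0.001,0.14,-0.004],[0.001,0.2,-0.004],[0.001,0.25,-0.004],[0.001,0.25,-0.004],[0.001,0.25,-0.004]], "rotation": [[0,0,0],[0,0,0],[0,0,0],[0,0,0],[0,0,0],[0,0,0]]}}

```text
clock: 17.77
tcp_pos: [0.4554, -0.2658, 0.2909]
orientation: [-1.571, -0.065, 0.064]
contact_force: [-0.8, -0.9, -1.4]
grip_width: 0.0567
```

```bash
python3 look.py t
python3 - <<'E'
from h import *
o,W,S,D=pickle.load(open("t.pkl","rb"))
crop(W,190,120,140,150,"q1.png",4)
crop(D,250,90,90,100,"q2.png",5)
crop(S,130,120,80,100,"q3.png",5)
cv2.imwrite("pics/q4.png",cv2.resize(np.hstack([cv2.imread("pics/q1.png")[:500,:],cv2.imread("pics/q3.png")]),(800,420)))
E
```

```text
t 17.775 tcp [ 0.4554 -0.2658  0.2909] w 0.0567 F [-0.76 -0.85 -1.44]
[[ 9.966e-01  6.000e-04 -8.210e-02]
 [ 8.210e-02 -1.300e-03  9.966e-01]
 [ 5.000e-04 -1.000e+00 -1.400e-03]]
```

View pics/q4.png

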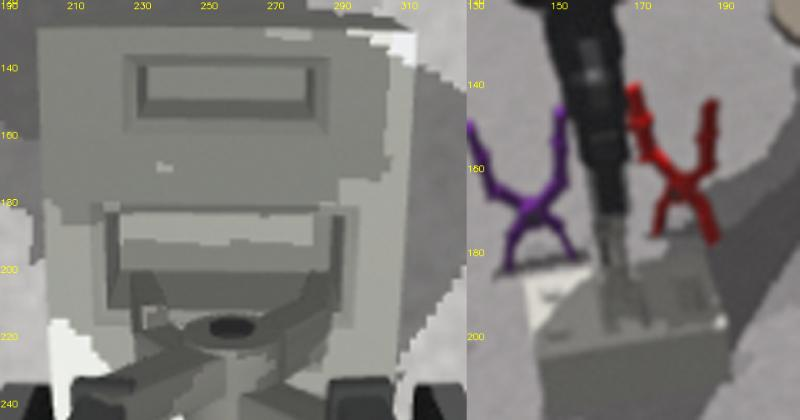

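View pics/q2.png

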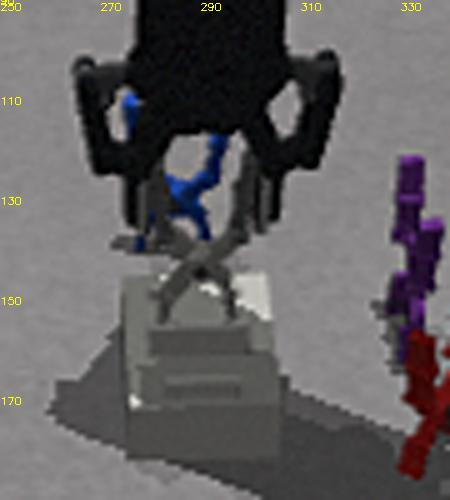

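Call:
{"method": "step_arm", "body": {"xyz": [[-0.001,0.04,0.002],[-0.001,0.08,0.002],[-0.001,0.12,0.002],[-0.001,0.136,0.002],[-0.001,0.136,0.002],[-0.001,0.136,0.002]], "rotation": [[0,0,0],[0,0,0],[0,0,0],[0,0,0],[0,0,0],[0,0,0]]}}

```text
clock: 18.68
tcp_pos: [0.4552, -0.2654, 0.2505]
orientation: [-1.572, -0.066, 0.063]
contact_force: [-0.6, -0.3, -2.3]
grip_width: 0.0565
```

Call:
{"method": "step_arm", "body": {"xyz": [[0,0.012,0],[0,0.02,0],[0,0.02,0]], "rotation": [[0,0,0],[0,0,0],[0,0,0]]}}

```text
clock: 19.05
tcp_pos: [0.4552, -0.2654, 0.2444]
orientation: [-1.571, -0.065, 0.063]
contact_force: [-0.4, 0.2, -0.9]
grip_width: 0.0567
```

Call:
{"method": "step_arm", "body": {"xyz": [[0,0.006,0],[0,0.008,0],[0,0.008,0]], "rotation": [[0,0,0],[0,0,0],[0,0,0]]}}

```text
clock: 19.42
tcp_pos: [0.4555, -0.266, 0.2429]
orientation: [-1.572, -0.066, 0.062]
contact_force: [-1.2, 0.4, 7.0]
grip_width: 0.0559
```

```bash
python3 look.py u
python3 - <<'E'
from h import *
o,W,S,D=pickle.load(open("u.pkl","rb"))
crop(W,190,120,140,150,"q1.png",4)
crop(D,250,90,90,100,"q2.png",5)
cv2.imwrite("pics/q4.png",cv2.resize(np.hstack([cv2.imread("pics/q1.png")[:500,:],cv2.imread("pics/q2.png")]),(800,420)))
E
```

```text
t 19.425 tcp [ 0.4555 -0.266   0.2429] w 0.0559 F [-1.19  0.36  6.99]
[[ 0.9967  0.0026 -0.0814]
 [ 0.0814 -0.0025  0.9967]
 [ 0.0024 -1.     -0.0027]]
```

View pics/q4.png

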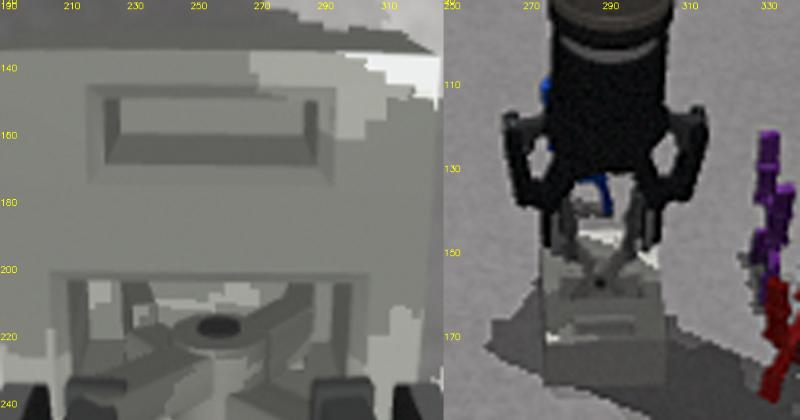

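Call:
{"method": "step_arm", "body": {"xyz": [[0,-0.002,0],[0,-0.002,0],[0,-0.002,0]], "rotation": [[0,0,0],[0,0,0],[0,0,0]], "grip": 0.26}}

```text
clock: 19.95
tcp_pos: [0.4554, -0.2658, 0.2433]
orientation: [-1.572, -0.066, 0.062]
contact_force: [-0.9, 0.4, -2.3]
grip_width: 0.063
```

Call:
{"method": "step_arm", "body": {"xyz": [[0,0,0],[0,0,0],[0,0,0],[0,0,0]], "rotation": [[0,0,0],[0,0,0],[0,0,0],[0,0,0]], "grip": 0}}

```text
clock: 20.45
tcp_pos: [0.4554, -0.2658, 0.2433]
orientation: [-1.572, -0.066, 0.062]
contact_force: [-1.3, -0.1, -0.4]
grip_width: 0.0856
```

```bash
python3 look.py x
python3 - <<'E'
from h import *
o,W,S,D=pickle.load(open("x.pkl","rb"))
crop(W,150,150,210,180,"q1.png",3)
crop(D,250,90,90,100,"q2.png",5.4)
cv2.imwrite("pics/q4.png",cv2.resize(np.hstack([cv2.imread("pics/q1.png"),cv2.imread("pics/q2.png")]),(800,390)))
E
```

```text
t 20.45 tcp [ 0.4554 -0.2658  0.2433] w 0.0856 F [-1.34 -0.06 -0.36]
[[ 0.9967  0.0023 -0.0815]
 [ 0.0815 -0.0023  0.9967]
 [ 0.0021 -1.     -0.0025]]
```

View pics/q4.png

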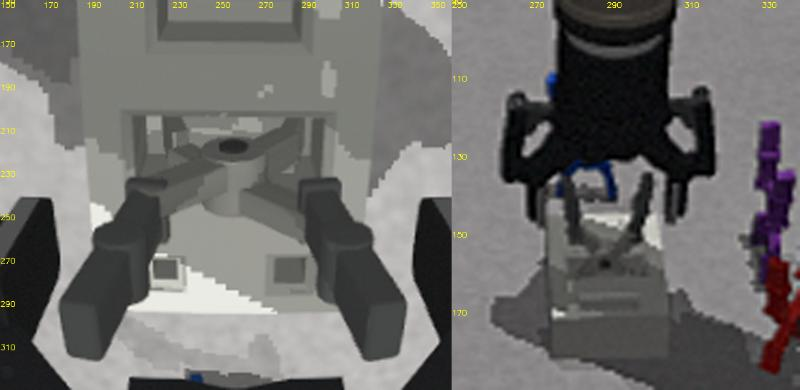

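Released, with the pliers standing upright in the pocket. I'll go straight up now.

Call:
{"method": "step_arm", "body": {"xyz": [[0,-0.05,0],[0,-0.12,0],[0,-0.22,0],[0,-0.32,0],[0,-0.42,0],[0,-0.46,0],[0,-0.46,0],[0,-0.46,0]], "rotation": [[0,0,0],[0,0,0],[0,0,0],[0,0,0],[0,0,0],[0,0,0],[0,0,0],[0,0,0]]}}

```text
clock: 21.6
tcp_pos: [0.4547, -0.2653, 0.3803]
orientation: [-1.571, -0.065, 0.064]
contact_force: [0.0, 0.2, -0.2]
grip_width: 0.0854
```

```bash
python3 look.py y
python3 - <<'E'
from h import *
o,W,S,D=pickle.load(open("y.pkl","rb"))
crop(W,205,115,104,110,"q1.png",5.4)
crop(D,210,110,110,190,"q2.png",3.1)
crop(S,310,155,50,50,"q3.png",8)
a=np.zeros((590,1000,3),np.uint8)
for im,x in((cv2.imread("pics/q2.png"),0),(cv2.imread("pics/q3.png"),350)): a[:im.shape[0],x:x+im.shape[1]]=im
cv2.imwrite("pics/q4.png",a[:,:760])
E
```

```text
t 21.6 tcp [ 0.4547 -0.2653  0.3803] w 0.0854 F [ 0.03  0.2  -0.18]
[[ 9.967e-01  5.000e-04 -8.160e-02]
 [ 8.160e-02 -1.500e-03  9.967e-01]
 [ 4.000e-04 -1.000e+00 -1.600e-03]]
```

View pics/q1.png

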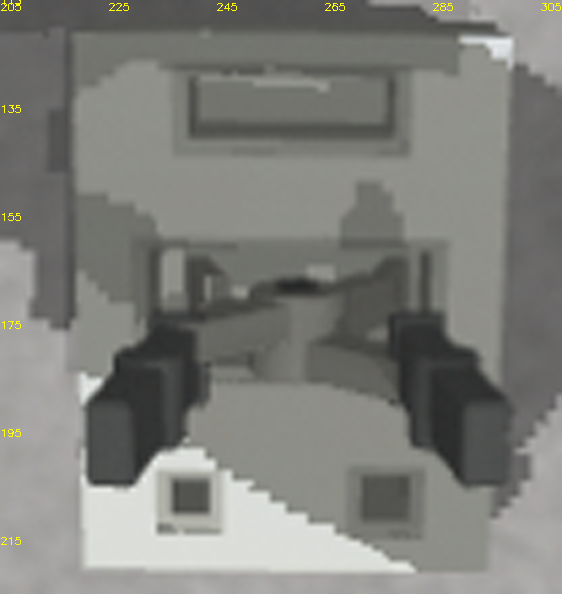

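View pics/q4.png

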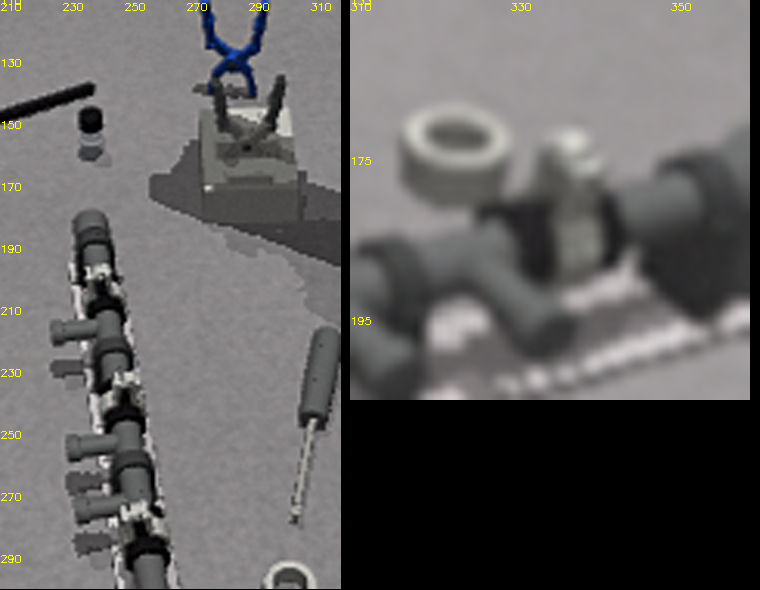

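View pics/yd.png

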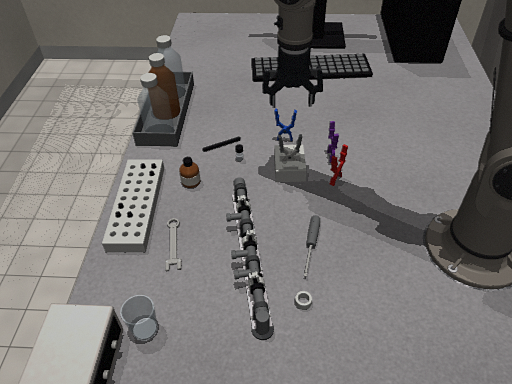

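```bash
python3 -c "
from bench import r
print(r.hand_in()); print(r.get_obs()['clock'])"
```

```text
the job is handed in; nothing more can be done
None
the job is handed in; nothing more can be done
```

The open clip, the one at y ≈ 0.156 m, is now shut. The pliers are back in their pocket, and I handed the job in at about 21.6 s of the 56 s allowed.

**Closing the clip:** I gripped the pliers at the swells with the gripper at its 20 N minimum and lifted them about 126 mm. I then lowered the jaws about 14 mm over the ears and closed the handles in small steps to 40.9 mm, raising the arm as they closed. At the last step the gap between commanded and measured width dropped from about 0.3 mm to zero, which I took as the click.

**Last checks:**
- **Clip:** when I opened the jaws again, the ears stayed shut. From above they measured about 17 mm across, against 18 mm nominal when shut and about 27 mm before.
- **Pliers:** the last pictures show them upright and centred in the pocket, looking as they did at the start.
- **Bystanders:** all of them look to be in their original places. I judged this by eye and did not measure it.
- **Gripper:** it is clear of everything, and the force reads about zero.

**Unconfirmed or disagreeing:**
- I couldn't read the clip joint angle or the jaw force directly, so both rest on the pictures and the widths.
- The wrist camera put the pivot about 3 mm off-centre along the pin axis, while the scene camera put it under 1 mm. The pocket has more slack than either figure.

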